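# Load and pull-test the setting blocks, then zero the depth dial

### The job

Get the engraving dock ready for the next batch: press every setting-block carrier on the bench fully home into a nest of its own on the dock, and tug each one up until its seat has risen most of its 12 mm with it, brass band showing, to prove that it is latched - one nest is worn and does not hold, so a carrier that lifts free must be pressed in again, or moved to another nest. Leave the latched carriers in their raised seats, turn the depth dial's bezel until its zero mark stands at the pointer, and do not disturb the other things on the bench.

Things in the scene. Friction and masses are not known exactly. Their poses are not given: they have to be found in the camera images.
- carrier_1: a setting-block carrier: a steel plate 90 x 54 x 8 mm (long side along its x) with a pale wooden block 60 x 28 x 36 mm (long side along x) standing on the middle of it, 44 mm high in all, about 0.15 kg; grip the block across its 28 mm. Origin: centre of the plate's underside, z up. The carriers are alike, either way round fits any nest. One of the three may be absent.
- carrier_2: a setting-block carrier: a steel plate 90 x 54 x 8 mm (long side along its x) with a pale wooden block 60 x 28 x 36 mm (long side along x) standing on the middle of it, 44 mm high in all, about 0.15 kg; grip the block across its 28 mm. Origin: centre of the plate's underside, z up. The carriers are alike, either way round fits any nest. One of the three may be absent.
- carrier_3: a setting-block carrier: a steel plate 90 x 54 x 8 mm (long side along its x) with a pale wooden block 60 x 28 x 36 mm (long side along x) standing on the middle of it, 44 mm high in all, about 0.15 kg; grip the block across its 28 mm. Origin: centre of the plate's underside, z up. The carriers are alike, either way round fits any nest. One of the three may be absent.
- dock: wooden board 170 x 460 x 12 mm lying on the bench, fixed, origin under its centre; on it a row of four like-looking quick-change nests about 110 mm apart, each a floating aluminium seat 116 x 68 mm on a dark base. One of the four, not known which, is worn: its balls stay back, so a carrier drops right in and looks seated but lifts straight out, the seat staying down.
- nest_1_floor (a point): centre of the floor of nest 1's seat, 28 mm above the bench when the seat is down; it rises with the seat; x along the nest's long side, z up. A seated carrier's origin lies here, its long side along x. Every nest has two flared side rails up to 12 mm above the floor (2 mm clearance a side) and two flared end posts, 30 mm wide, up to 32 mm above it (2.5 mm a side).
- nest_1_seat (a joint): height of nest 1's seat in m: 0 down (all are at the start), 0.012 at its upper stop. About 4 N moves it, friction keeps it where it is left; pressing a carrier in pushes it down. A latched carrier tugged upward takes the seat up with it, and a brass band shows beneath the seat.
- nest_2_floor (a point): centre of the floor of nest 2's seat, 28 mm above the bench when the seat is down; it rises with the seat; x along the nest's long side, z up. A seated carrier's origin lies here, its long side along x. Each end post of a nest has a spring ball that sticks out 3 mm above the seated plate; a carrier merely set down stands on the balls, about 19 mm too high, or aslant.
- nest_2_seat (a joint): height of nest 2's seat in m: 0 down (all are at the start), 0.012 at its upper stop. About 4 N moves it, friction keeps it where it is left; pressing a carrier in pushes it down. A latched carrier tugged upward takes the seat up with it, and a brass band shows beneath the seat.
- nest_3_floor (a point): centre of the floor of nest 3's seat, 28 mm above the bench when the seat is down; it rises with the seat; x along the nest's long side, z up. A seated carrier's origin lies here, its long side along x. Pressed down in the middle with about 12 to 22 N (more if off centre), a carrier's plate snaps past the balls onto the floor and is held there.
- nest_3_seat (a joint): height of nest 3's seat in m: 0 down (all are at the start), 0.012 at its upper stop. About 4 N moves it, friction keeps it where it is left; pressing a carrier in pushes it down. A latched carrier tugged upward takes the seat up with it, and a brass band shows beneath the seat.
- nest_4_floor (a point): centre of the floor of nest 4's seat, 28 mm above the bench when the seat is down; it rises with the seat; x along the nest's long side, z up. A seated carrier's origin lies here, its long side along x. Against a seat at its upper stop, a pull of about 9 N or more snaps the carrier out again.
- nest_4_seat (a joint): height of nest 4's seat in m: 0 down (all are at the start), 0.012 at its upper stop. About 4 N moves it, friction keeps it where it is left; pressing a carrier in pushes it down. A latched carrier tugged upward takes the seat up with it, and a brass band shows beneath the seat.
- dial_centre (a point): centre of the depth dial's knurled bezel, on its vertical axis, 87.5 mm above the bench; the dial lies face up on a fixed pedestal, foot 84 mm across. Bezel 58 mm in diameter, 75 to 100 mm above the bench, gripped across from above; turns about the vertical with slight friction (0.04 N m), stays where it is left. x: where joint value 0 points; z up.
- bezel (a joint): angle of the bezel with its scale in rad, counter-clockwise from above positive, range -3.1 to 3.1: the direction of its zero mark from the dial's x. The scale turns with the bezel.
- pointer (a joint): angle of the pointer under the glass in rad, counter-clockwise from above positive: its direction from the dial's x. It does not move when the bezel is turned; the dial reads zero when bezel and pointer angles are equal.
- dial_zero (a point): the zero mark of the scale (broad black bar, with a brass pip on the bezel's rim outside it; the other marks are thin), 21 mm from the dial's centre
- pointer_tip (a point): tip of the thin dark pointer, 21 mm from the dial's centre
- lamp_tip (a point): lowest front corner of the fixed tube lamp that hangs over the bench from behind (x about 0.51 m, 0.20 m above the bench); behind it, from y = -0.08 to 0.11 m, the lamp rises backward. Keep the gripper and wrist clear of it when crossing.
- brass_can: open brass can 36 mm across, 64 mm high, a bystander; origin at the centre of its underside
- green_jar_b: small white jar with green cap, 36 mm across, 56 mm high, a bystander; origin at the centre of its underside
- findings_tin: round tin of rings 66 mm across, 37 mm high, a bystander; origin at the centre of its underside
- wood_spool: wooden spool 38 mm across, 60 mm high, a bystander; origin at the centre of its underside
Mind the look-alikes: they are no part of the job. Leave any pink look-alike of the part that bears dial_centre alone.

How it is judged (in metres and radians):
At the end, for the whole second after the job is handed in: Every carrier present sits in a nest of its own: within 4 mm of the seat's centre, on its floor within 4 mm, level within 0.1 rad, at rest, with its seat raised more than 6 mm; the bezel's zero mark is within 3 mm (0.14 rad) of the pointer's tip; bystanders not moved by more than 4 cm (((horizontal distance between carrier_1 and nest_1_floor below 0.004 m and z of carrier_1 in the frame of nest_1_floor between -0.004 and 0.004 m and angle between carrier_1's own z axis and vertical below 0.1 rad and value of joint nest_1_seat above 0.006 m and linear speed of carrier_1 below 0.02 m/s) or (horizontal distance between carrier_1 and nest_2_floor below 0.004 m and z of carrier_1 in the frame of nest_2_floor between -0.004 and 0.004 m and angle between carrier_1's own z axis and vertical below 0.1 rad and value of joint nest_2_seat above 0.006 m and linear speed of carrier_1 below 0.02 m/s) or (horizontal distance between carrier_1 and nest_3_floor below 0.004 m and z of carrier_1 in the frame of nest_3_floor between -0.004 and 0.004 m and angle between carrier_1's own z axis and vertical below 0.1 rad and value of joint nest_3_seat above 0.006 m and linear speed of carrier_1 below 0.02 m/s) or (horizontal distance between carrier_1 and nest_4_floor below 0.004 m and z of carrier_1 in the frame of nest_4_floor between -0.004 and 0.004 m and angle between carrier_1's own z axis and vertical below 0.1 rad and value of joint nest_4_seat above 0.006 m and linear speed of carrier_1 below 0.02 m/s)) and ((horizontal distance between carrier_2 and nest_1_floor below 0.004 m and z of carrier_2 in the frame of nest_1_floor between -0.004 and 0.004 m and angle between carrier_2's own z axis and vertical below 0.1 rad and value of joint nest_1_seat above 0.006 m and linear speed of carrier_2 below 0.02 m/s) or (horizontal distance between carrier_2 and nest_2_floor below 0.004 m and z of carrier_2 in the frame of nest_2_floor between -0.004 and 0.004 m and angle between carrier_2's own z axis and vertical below 0.1 rad and value of joint nest_2_seat above 0.006 m and linear speed of carrier_2 below 0.02 m/s) or (horizontal distance between carrier_2 and nest_3_floor below 0.004 m and z of carrier_2 in the frame of nest_3_floor between -0.004 and 0.004 m and angle between carrier_2's own z axis and vertical below 0.1 rad and value of joint nest_3_seat above 0.006 m and linear speed of carrier_2 below 0.02 m/s) or (horizontal distance between carrier_2 and nest_4_floor below 0.004 m and z of carrier_2 in the frame of nest_4_floor between -0.004 and 0.004 m and angle between carrier_2's own z axis and vertical below 0.1 rad and value of joint nest_4_seat above 0.006 m and linear speed of carrier_2 below 0.02 m/s)) and ((horizontal distance between carrier_3 and nest_1_floor below 0.004 m and z of carrier_3 in the frame of nest_1_floor between -0.004 and 0.004 m and angle between carrier_3's own z axis and vertical below 0.1 rad and value of joint nest_1_seat above 0.006 m and linear speed of carrier_3 below 0.02 m/s) or (horizontal distance between carrier_3 and nest_2_floor below 0.004 m and z of carrier_3 in the frame of nest_2_floor between -0.004 and 0.004 m and angle between carrier_3's own z axis and vertical below 0.1 rad and value of joint nest_2_seat above 0.006 m and linear speed of carrier_3 below 0.02 m/s) or (horizontal distance between carrier_3 and nest_3_floor below 0.004 m and z of carrier_3 in the frame of nest_3_floor between -0.004 and 0.004 m and angle between carrier_3's own z axis and vertical below 0.1 rad and value of joint nest_3_seat above 0.006 m and linear speed of carrier_3 below 0.02 m/s) or (horizontal distance between carrier_3 and nest_4_floor below 0.004 m and z of carrier_3 in the frame of nest_4_floor between -0.004 and 0.004 m and angle between carrier_3's own z axis and vertical below 0.1 rad and value of joint nest_4_seat above 0.006 m and linear speed of carrier_3 below 0.02 m/s)) and horizontal distance between dial_zero and pointer_tip below 0.003 m); the robot touches nothing.
It fails at once if a bystander (can, jar, tin, spool) is moved more than 4 cm (distance of any of brass_can, green_jar_b, findings_tin, wood_spool from where it was at the start of the episode above 0.04 m).
Of carrier_1, carrier_2, carrier_3 only 2 to 3 are there at a start; the rules pass over those that are not, and their reading is None.
At some moment in a run one of carrier_1, carrier_2, carrier_3 may be knocked a few centimetres aside while the robot is not near it.
Once in a run the grip may slacken for a moment while it holds something.
It also fails if it takes over 210 s, if anything falls off the work surface, if the arm or the gripper's body presses on something with over 40 N, if the wrist force passes 120 N, or if a joint passes its speed limit or range.

### The arm

A 6-joint arm with a two-finger parallel gripper is mounted at the origin on a cart in front of the work surface, level with it; the furniture and walls round the work are solid. World frame = base frame: x ahead of the robot, y to its left, z up, the work surface at z = 0. Lengths are in mm, angles in rad, forces in N, time in s.
With the tool pointing down it reaches from about 275 to 1000 mm from the base axis. Payload 8.4 kg.
Tool frame: the origin (TCP) lies midway between the tips of the shut fingers; the grasp point (between the pads) lies 19 mm behind it; z points along the fingers, y is the direction in which the jaws open and shut (so a half turn about z gives the same grasp; the last joint's range is limited). The gripper opens to 85 mm and grips with 20 to 120 N. Pads are 22 mm wide; open, the fingers measure 114 mm over their backs; the gripper's body (76 mm by 85 mm) begins 54 mm behind the grasp point. The pads swing forward as they close: fully open they stand 13 mm farther back than shut.
Start: joints at [-1.105, 0.353, 1.633, -0, 1.155, -0.002], TCP at [281.826, -557.855, 231.281] pointing down, gripper open.
Joint ranges: [-2.63, 2.63], [-0.92, 2.1], [0.06, 2.66], [-1.3, 4.44], [0, 2.69], [-3.02, 3.02]. Speed limits (rad/s): [2.22, 2.22, 2.79, 3.14, 3.14, 3.14].

### API

Orientations are given as [roll, pitch, yaw] about the fixed x, y, z axes, in that order (R = Rz(yaw) Ry(pitch) Rx(roll)).
In Python, from rig import r gives the robot as it stands. The module is installed in compiled form; this text tells all that it offers.
- The arm moves only by the tool drive_tool, never from a script. Its argument "moves" is a list of rows, each a list of 3 entries, a list of its own where there are three numbers: the closure, from 0 (fully open) to 1 (shut), then the shift along the tool's x, y, z in cm, then the turn about the tool's z in degrees. In form: [[claw, [dx, dy, dz], roll], ...]. A call has 1 to 12 rows; each row is the pose to reach, as a shift and turn from the pose measured when the call began, along the tool's axes at that moment; what a row does not reach only later rows make up. A row lasts 1/8 s, in which the tool goes at most 62.5 mm and 10.7 degrees, less where a joint would pass 70% of its speed; a pose out of reach is approached as far as the arm can. A call with a gripper value outside its range is refused whole. The fingers move at their own pace and stop on an object; "grip_force" is the grip in N (left out, the last holds). Time passes only in rows, so rows that repeat a pose let the fingers close. It gives the time, the measured TCP pose, the force and the opening at its end, in the units of the state.
- r.sense(): the state, without advancing time (a new reading comes with each control period).
- r.grab_frame(name): name is "scene" or "top"; returns a dict with "color" (480x640x3 uint8, red, green, blue), "fx", "fy", "cx", "cy" (pixels), "pose" (4x4, takes a point from camera to world coordinates). Camera axes: x right, y up, looking along -z (the intrinsics and any distortion apply to the point x, -y, -z); pixel columns grow to the right and rows downward; lengths in mm; the calibration is good to about 2 mm. A picture is of the moment at which its call begins. There is no depth.
- r.sign_off(): hands the job in, once; it reports no verdict.
Trained networks look in the newest picture that a camera, given by its name, has taken for a name from the list of things; names that differ only in an ending like _2 or _b are one class to them, and where a whole thing is asked for, a point or a joint stands for the part that bears it (a point fixed in the world has none). Each returns a list of dicts, best first, with "score" (0 to 1); they miss things now and then, are a little off and sometimes report something else, mostly with a low value. They report only what shows in the picture. A call takes as long as a camera call. They do not tell look-alikes from the thing itself.
- r.outline_of(thing, camera): "mask" (480x640 bool, what is visible of it) and "at" ([column, row] in pixels, amid what is visible of it).
- r.spot_point(thing, camera): "at" ([column, row] in pixels: a listed point, or the origin of a listed thing).
The state is a dict: "clock": time; "qpos": joint angles; "qvel": joint speeds; "joint_efforts": joint torques, N m; "eef_pos": TCP position; "tcp_rot": TCP orientation; "contact_force": force on the tool from outside, world axes, zero at the start; "wrist_torque": the same for the moment, N m; "opening": opening from 0.0 (shut) to 1.0 (fully open).
Only numpy, scipy, OpenCV 4.12 (cv2) and the standard library are available. Lean on these libraries where they do the work, as an engineer would, in place of code of your own. Each camera call takes 0.05 s, during which the arm holds its last target.

## Working session

There is one attempt and no reset: what is moved stays moved. The work goes in short steps, Python scripts to look and compute and a tool call to move; the robot and the scene stay as the last step left them, time stands still between calls to the robot, and variables do not carry over. Pictures are saved under pics/ and viewed, and the job is handed in when it is done.

Besides the shell and the picture viewer there is one more tool, called after "Emit:" as name(argument=value, ...) on one line, values as JSON. drive_tool: Moves the arm, as the interface text tells. Its arguments: {"type":"object","properties":{"moves":{"type":"array"},"grip_force":{"type":"number"}},"required":["moves"]}

```bash
mkdir -p pics; ls; python3 - <<'E'
from rig import r
import cv2
print(r.sense())
for n in("scene","top"):
    f=r.grab_frame(n); cv2.imwrite(f"pics/{n}0.png",f["color"][:,:,::-1]); print(n,f["fx"],f["fy"],f["cx"],f["cy"],f["pose"].round(4).tolist(),[k for k in f])
E
```

```text
pics
{'clock': 0.0, 'qpos': array([-1.10541874e+00,  3.53624275e-01,  1.63411683e+00,  2.22421308e-05,
        1.15518997e+00, -2.40885865e-03]), 'qvel': array([ 0.00194549, -0.00022317, -0.00034717,  0.00083947,  0.00048555,
        0.00119114]), 'joint_efforts': array([ 1.03979779e-03, -6.05249262e+01, -3.42070019e+01, -9.17054354e-05,
        9.27429210e-03, -3.37292168e-07]), 'eef_pos': array([ 281.61422618, -557.44283959,  230.58399092]), 'tcp_rot': array([-3.14025429e+00, -2.35606429e-05,  4.67777433e-01]), 'contact_force': array([ 0.60426372,  0.4718429 , -0.13395577]), 'wrist_torque': array([ 0.05422462, -0.01525696, -0.01528376]), 'opening': 0.9987902867056989}
scene 566.6250433887179 566.6250433887179 318.16052456015893 230.34172178889588 [[-0.8864, 0.332, -0.3225, 26.691], [-0.4625, -0.6614, 0.5905, 767.9544], [-0.0173, 0.6726, 0.7398, 1149.2558], [0.0, 0.0, 0.0, 1.0]] ['color', 'fx', 'fy', 'cx', 'cy', 'pose']
top 522.490886060304 522.490886060304 322.74653316645686 253.47124069994763 [[-0.0009, 0.9972, -0.0746, 391.5473], [-0.9998, -0.0022, -0.0181, -41.3551], [-0.0183, 0.0746, 0.997, 1565.8552], [0.0, 0.0, 0.0, 1.0]] ['color', 'fx', 'fy', 'cx', 'cy', 'pose']
```

View pics/scene0.png

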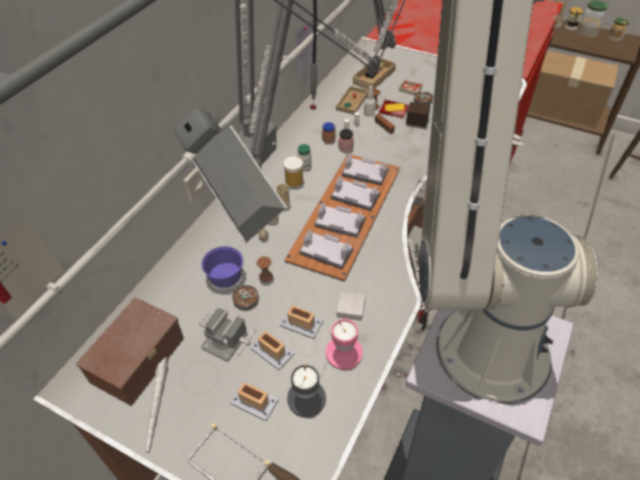

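View pics/top0.png

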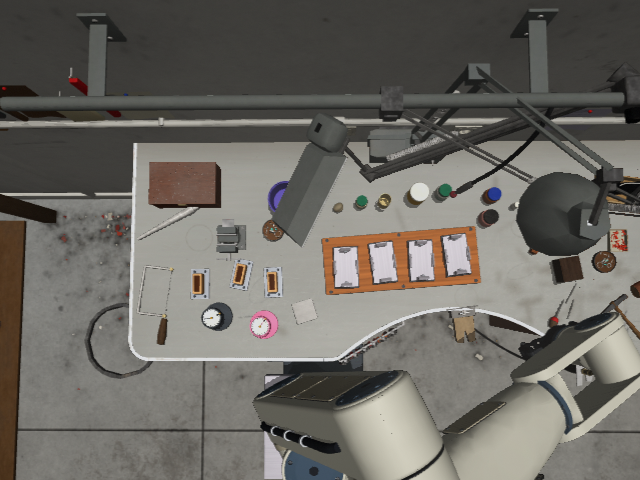

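```bash
cat > h.py <<'E'
from rig import r
import numpy as np, cv2
F={}
def grab(n):
    F[n]=r.grab_frame(n); return F[n]
def ray(n,p):
    f=F[n]; d=np.array([(p[0]-f["cx"])/f["fx"],-(p[1]-f["cy"])/f["fy"],-1.0])
    return f["pose"][:3,3], f["pose"][:3,:3]@d
def onz(n,p,z):
    o,d=ray(n,p); return o+d*(z-o[2])/d[2]
def proj(n,P):
    f=F[n]; q=np.linalg.inv(f["pose"])@np.r_[P,1]
    return np.array([f["cx"]+f["fx"]*q[0]/-q[2], f["cy"]-f["fy"]*q[1]/-q[2]])
def crop(n,c,w,h,name,s=6):
    im=F[n]["color"][:,:,::-1]; x,y=int(c[0]-w//2),int(c[1]-h//2)
    x=max(x,0);y=max(y,0)
    cv2.imwrite("pics/"+name,cv2.resize(im[y:y+h,x:x+w],None,fx=s,fy=s,interpolation=cv2.INTER_CUBIC))
    print(name,"origin",x,y,"scale",s)
E
python3 - <<'E'
from h import *
for n in("top","scene"):
    grab(n)
    for t,z in [("carrier_1",0),("nest_1_floor",28),("dial_centre",87.5),("dial_zero",97),("pointer_tip",97),("dock",0),("brass_can",0),("green_jar_b",0),("findings_tin",0),("wood_spool",0),("lamp_tip",200)]:
        print(n,t,[(np.round(d["at"],1).tolist(),round(d["score"],2),onz(n,d["at"],z).round(1)[:2].tolist()) for d in r.spot_point(t,n)])
crop("top",(235,290),120,90,"c0.png",6); crop("top",(400,262),130,70,"c1.png",6)
crop("scene",(290,360),130,100,"c2.png",6)
E
```

```text
top carrier_1 [([239.8, 274.6], 0.72, [445.6, 236.5]), ([271.1, 282.9], 0.7, [420.6, 142.1]), ([200.9, 284.7], 0.67, [415.5, 353.4]), ([423.3, 263.2], 0.25, [478.9, -313.7])]
top nest_1_floor [([423.4, 261.7], 0.79, [481.7, -309.1])]
top dial_centre [([263.0, 325.4], 0.71, [299.6, 153.9]), ([211.6, 314.7], 0.66, [329.5, 299.6])]
top dial_zero [([218.8, 314.9], 0.63, [329.3, 277.2]), ([261.9, 318.7], 0.54, [318.8, 155.9])]
top pointer_tip [([219.2, 314.5], 0.36, [330.5, 276.0])]
top dock [([397.6, 260.9], 0.98, [485.9, -237.1])]
top brass_can [([389.0, 202.9], 0.47, [661.5, -213.2]), ([298.9, 251.0], 0.22, [516.4, 58.9])]
top green_jar_b [([360.8, 202.4], 0.57, [663.4, -128.1])]
top findings_tin [([270.2, 231.1], 0.72, [576.9, 145.8])]
top wood_spool [([381.5, 261.0], 0.2, [485.7, -188.9])]
top lamp_tip [([296.3, 250.4], 0.88, [502.0, 52.9])]
scene carrier_1 [([257.1, 399.8], 0.94, [416.7, 348.4]), ([270.3, 354.0], 0.82, [448.5, 239.5]), ([301.3, 320.9], 0.58, [428.1, 128.8])]
scene nest_1_floor [([351.9, 188.8], 0.6, [503.4, -312.6])]
scene dial_centre [([343.8, 331.2], 0.89, [302.3, 158.7]), ([302.2, 376.8], 0.63, [330.9, 295.4])]
scene dial_zero [([303.0, 365.1], 0.95, [339.4, 275.6]), ([339.4, 322.1], 0.9, [318.4, 147.7]), ([247.4, 301.9], 0.44, [527.2, 193.4])]
scene pointer_tip []
scene dock [([345.8, 210.5], 0.86, [492.8, -251.6]), ([297.5, 322.9], 0.61, [433.5, 137.8]), ([281.0, 202.6], 0.4, [672.9, -196.8])]
scene brass_can [([280.0, 207.9], 0.49, [664.8, -177.1])]
scene green_jar_b [([273.1, 218.9], 0.38, [660.4, -131.0])]
scene findings_tin [([245.0, 301.9], 0.84, [578.6, 143.1])]
scene wood_spool [([324.4, 250.7], 0.55, [479.1, -91.9])]
scene lamp_tip [([281.7, 236.0], 0.66, [505.8, 62.4])]
c0.png origin 175 245 scale 6
c1.png origin 335 227 scale 6
c2.png origin 225 310 scale 6
```

View pics/c0.png

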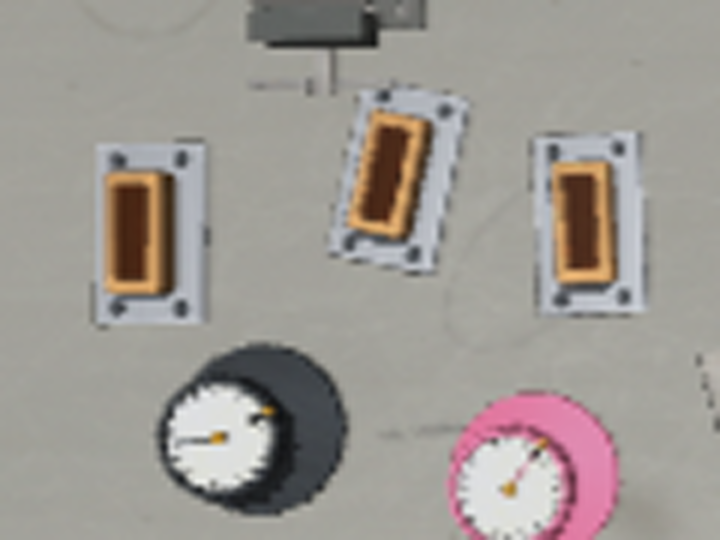

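View pics/c1.png

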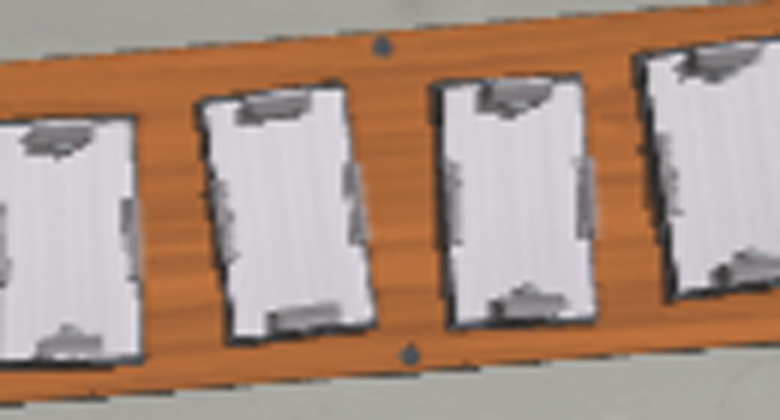

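View pics/c2.png

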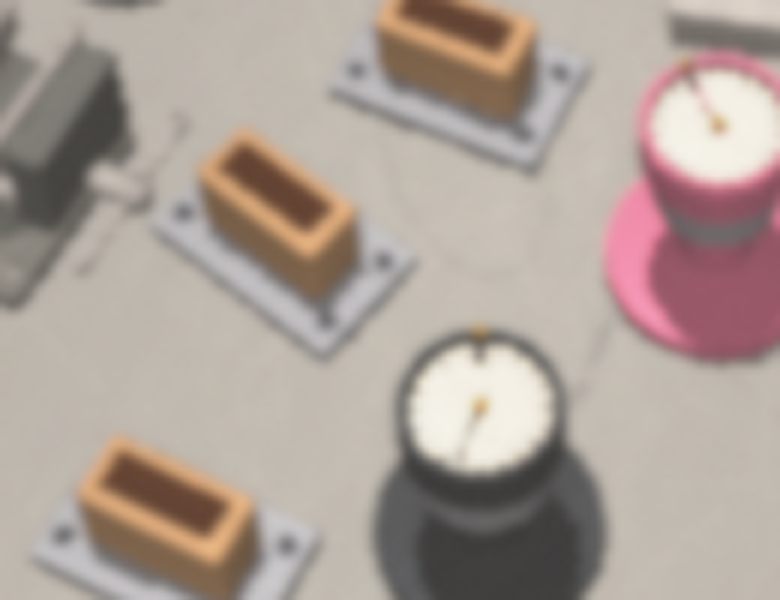

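```bash
cat >> h.py <<'E'
def rectfit(mask,n,z,ref=None):
    """mask -> contour -> world plane z -> minAreaRect; returns centre, long-axis yaw (in -90..90), dims"""
    cs,_=cv2.findContours(mask.astype(np.uint8),cv2.RETR_EXTERNAL,cv2.CHAIN_APPROX_NONE)
    c=max(cs,key=cv2.contourArea)[:,0,:]
    w=np.array([onz(n,p,z)[:2] for p in c],np.float32)
    (cx,cy),(a,b),_=R=cv2.minAreaRect(w)
    bx=cv2.boxPoints(R); e=[bx[1]-bx[0],bx[2]-bx[1]]; L=max(e,key=np.linalg.norm)
    yaw=np.degrees(np.arctan2(L[1],L[0])); yaw=(yaw+90)%180-90
    return np.round([cx,cy,yaw,max(a,b),min(a,b)],1)
def brown(n,roi):
    x0,y0,x1,y1=roi; im=F[n]["color"].astype(int); m=np.zeros((480,640),bool)
    R_,G,B=im[...,0],im[...,1],im[...,2]
    m[y0:y1,x0:x1]=((R_-B>25))[y0:y1,x0:x1]
    return m
E
python3 - <<'E'
from h import *
for n in("top","scene"):
    grab(n)
    im=F[n]["color"].astype(int); R_,G,B=im[...,0],im[...,1],im[...,2]
    # seats: bright, nonorange, inside dock
    for t,z in (("carrier_1",4),("nest_1_floor",28)):
        for d in r.outline_of(t,n):
            if d["score"]<.3: continue
            print(n,t,round(d["score"],2),np.round(d["at"],1),d["mask"].sum(),rectfit(d["mask"],n,z))
    for d in r.outline_of("dock",n)[:1]:
        m=d["mask"]; print("dock",rectfit(m,n,12), d["score"])
        k=cv2.fillPoly(np.zeros((480,640),np.uint8),[cv2.convexHull(np.argwhere(m)[:,::-1].astype(np.int32))],1)>0
        s=k&~((R_-B)>25)&(R_>0)
        nn,lab,st,ce=cv2.connectedComponentsWithStats(s.astype(np.uint8),connectivity=4)
        for i in range(1,nn):
            if st[i,4]>150: print("seat comp",st[i,4],ce[i].round(1),rectfit(lab==i,n,26))
    o=((R_-B)>40)
    for c in ([(200,284),(241,275),(273,282)] if n=="top" else [(253,394),(271,345),(300,317)]):
        m=np.zeros((480,640),bool); x,y=c; m[y-20:y+20,x-20:x+20]=o[y-20:y+20,x-20:x+20]
        print("block",n,c,rectfit(m,n,44),m.sum())
E
```

```text
top carrier_1 0.97 [240.3 275.5] 526 [446.3 232.6 -11.4  90.3  54.4]
top carrier_1 0.94 [200.8 284.5] 541 [417.6 357.7  -0.   89.8  54.4]
top carrier_1 0.67 [271.  281.4] 536 [4.234e+02 1.360e+02 4.000e-01 8.970e+01 5.390e+01]
top nest_1_floor 0.9 [422.2 262.2] 983 [ 487.1 -303.     1.1  123.1   75.2]
dock [ 487.7 -243.8  -85.1  458.2  171.3] 0.75
seat comp 1057 [455.8 254.7] [ 502.9 -405.6    7.1  122.3   78. ]
seat comp 1048 [420.4 260.3] [ 486.3 -301.1    2.1  122.7   75.4]
seat comp 1028 [382.5 262.3] [ 480.7 -189.4    7.5  122.1   73.7]
seat comp 1021 [345.5 266.9] [467.  -79.9   2.3 122.3  72.9]
block top (200, 284) [418.3 353.9   0.9  55.9  29.4] 212
block top (241, 275) [447.3 230.5 -10.8  59.1  29.4] 202
block top (273, 282) [423.9 135.2   3.9  57.   28.4] 196
scene carrier_1 0.96 [271.  348.6] 859 [449.7 230.  -12.5  93.3  57.4]
scene carrier_1 0.82 [255.4 401. ] 1004 [419.5 353.9   1.4  91.7  55.6]
scene carrier_1 0.77 [299.3 319.3] 834 [425.7 130.8   4.   91.8  66.8]
scene carrier_1 0.37 [305.5 381.2] 729 [346.5 260.3 -60.6  74.7  62. ]
scene nest_1_floor 0.78 [352.8 189.3] 841 [ 491.2 -306.5    7.5  127.    90.5]
dock [ 486.4 -240.6  -85.5  466.1  172.8] 0.64
seat comp 817 [364.9 170.2] [ 507.  -408.6    8.3  126.   101.1]
seat comp 893 [355.1 193.9] [ 490.7 -304.2    3.8  129.5   93.8]
seat comp 993 [339.4 220.2] [ 485.2 -190.9    8.   127.9   90.6]
seat comp 1127 [325.8 249.3] [471.1 -81.3   2.6 130.9  87.2]
block scene (253, 394) [4.166e+02 3.596e+02 3.000e-01 6.640e+01 3.720e+01] 495
block scene (271, 345) [444.4 237.  -11.7  69.6  37.6] 421
block scene (300, 317) [421.2 143.5   2.9  66.4  44.1] 416
```

```bash
python3 - <<'E'
from h import *
n="top"; grab(n)
S=6
im=F[n]["color"].astype(np.uint8); big=cv2.resize(im,None,fx=S,fy=S,interpolation=cv2.INTER_CUBIC)
v=big.min(axis=2)
vis=big[:,:,::-1].copy()
for c in [(345.5,267),(382.5,262.3),(420.4,260.3),(456,254.7)]:
    x,y=int(c[0]*S),int(c[1]*S)
    m=np.zeros(v.shape,np.uint8); m[y-150:y+150,x-105:x+105]=(v[y-150:y+150,x-105:x+105]>140)
    m=cv2.morphologyEx(m,cv2.MORPH_OPEN,np.ones((5,5)))
    cs,_=cv2.findContours(m,cv2.RETR_EXTERNAL,cv2.CHAIN_APPROX_NONE)
    C=max(cs,key=cv2.contourArea)[:,0,:]
    w=np.array([onz(n,(p+.5)/S-.5,28)[:2] for p in C],np.float32)
    R=cv2.minAreaRect(w); bx=cv2.boxPoints(R); e=[bx[1]-bx[0],bx[2]-bx[1]]; L=max(e,key=np.linalg.norm)
    yaw=(np.degrees(np.arctan2(L[1],L[0]))+90)%180-90
    print(np.round([*R[0],yaw,*R[1]],1))
    # draw model rect using centre
    for zz,hx,hy,col in((28,58,34,(0,0,255)),):
        a=np.radians(yaw);pts=[]
        for sx,sy in((1,1),(1,-1),(-1,-1),(-1,1)):
            P=np.array([R[0][0]+sx*hx*np.cos(a)-sy*hy*np.sin(a),R[0][1]+sx*hx*np.sin(a)+sy*hy*np.cos(a),zz])
            pts.append((proj(n,P)+.5)*S)
        cv2.polylines(vis,[np.int32(pts)],True,col,1)
cv2.imwrite("pics/n1.png",vis[225*S:305*S,325*S:480*S][:, :][::1,::1] if 0 else cv2.resize(vis[220*S:305*S,325*S:480*S],(790,433)))
E
```

```text
[468.4 -80.6   2.  117.5  69. ]
[ 481.3 -189.7    7.3  116.1   69.2]
[ 486.7 -301.8    2.5  116.2   69.1]
[ 504.3 -405.7    7.1  117.8   69.1]
```

View pics/n1.png

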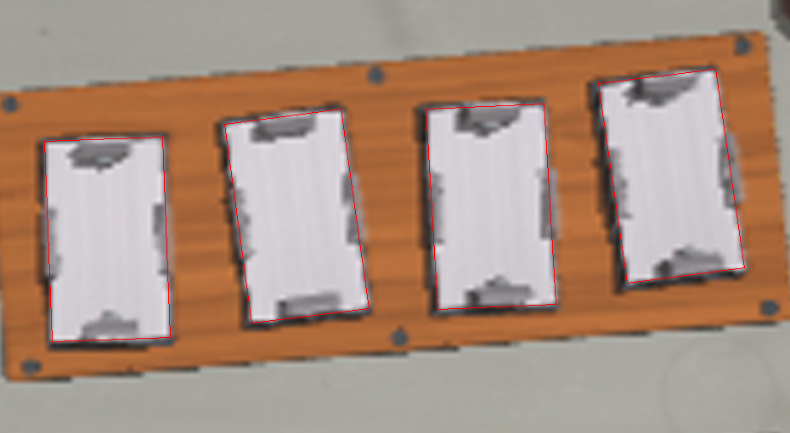

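```bash
cat >> h.py <<'E'
def box(n,vis,S,c,yaw,z,hx,hy,col,off=(0,0)):
    a=np.radians(yaw);pts=[]
    for sx,sy in((1,1),(1,-1),(-1,-1),(-1,1)):
        P=np.array([c[0]+sx*hx*np.cos(a)-sy*hy*np.sin(a),c[1]+sx*hx*np.sin(a)+sy*hy*np.cos(a),z])
        pts.append((proj(n,P)+.5-np.array(off))*S)
    cv2.polylines(vis,[np.int32(np.round(pts))],True,col,1)
def overlay(n,x0,y0,w,h,S,objs,name):
    vis=cv2.resize(F[n]["color"][y0:y0+h,x0:x0+w,::-1],None,fx=S,fy=S,interpolation=cv2.INTER_CUBIC)
    for k,c,yaw,z0 in objs:
        if k=="car":
            box(n,vis,S,c,yaw,z0+8,45,27,(0,0,255),(x0,y0)); box(n,vis,S,c,yaw,z0+44,30,14,(0,255,0),(x0,y0))
        else:
            box(n,vis,S,c,yaw,z0,58,34,(0,0,255),(x0,y0))
    cv2.imwrite("pics/"+name,vis)
NEST={"A":((468.4,-80.6),2.0),"B":((481.3,-189.7),7.3),"C":((486.7,-301.8),2.5),"D":((504.3,-405.7),7.1)}
E
python3 - <<'E'
from h import *
cars=[("car",(446.3,232.6),-11.4,0),("car",(417.6,357.7),0,0),("car",(423.4,136),.8,0)]
grab("top");grab("scene")
overlay("top",180,240,120,70,6,cars,"o1.png")
overlay("scene",220,295,110,125,5,cars,"o2.png")
overlay("scene",280,150,125,130,5,[("n",*v,28) for v in NEST.values()],"o3.png")
E
```

```text
(no output)
```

View pics/o1.png

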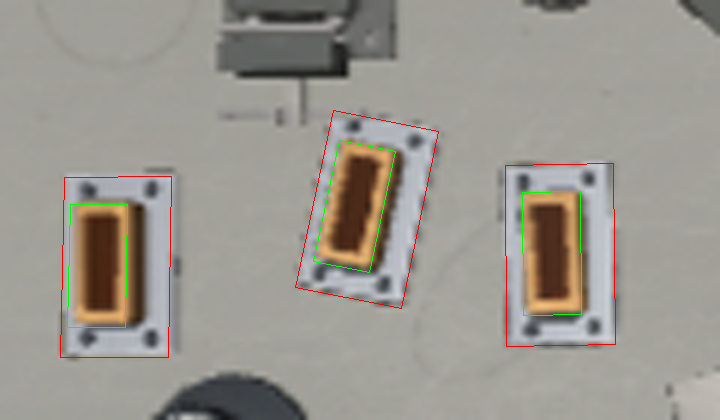

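View pics/o2.png

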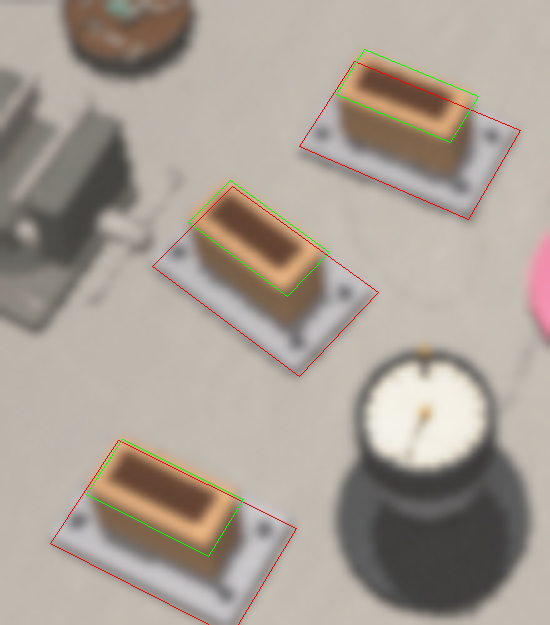

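View pics/o3.png

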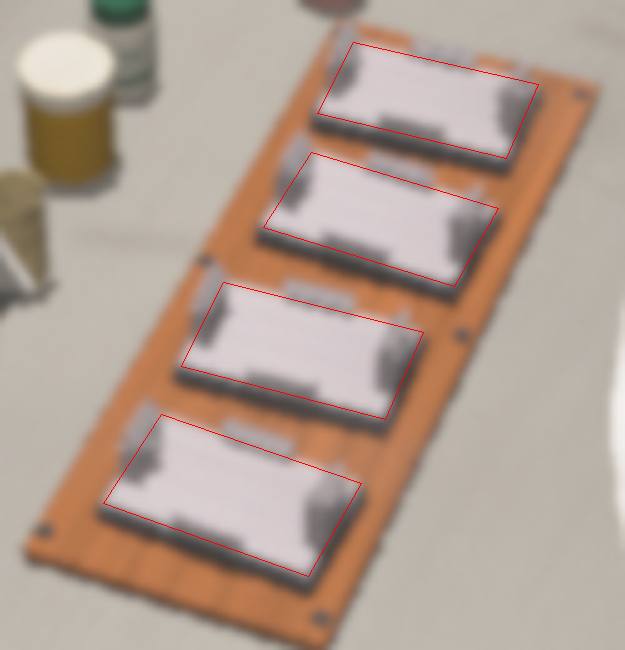

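```bash
cat >> h.py <<'E'
from scipy.spatial.transform import Rotation as Ro
def plan(*tg):
    s=r.sense(); R=Ro.from_euler("xyz",s["tcp_rot"]).as_matrix()
    yaw=np.degrees(np.arctan2(R[1,0],R[0,0]))
    print("at",s["eef_pos"].round(1),"yaw",yaw.round(2),"F",s["contact_force"].round(1),"open",round(s["opening"],3),"t",round(s["clock"],2),"tilt",np.degrees(np.arccos(-R[2,2])).round(2),"q6",s["qpos"][5].round(2))
    for t in tg:
        d=R.T@(np.array(t[:3])-s["eef_pos"])/10
        print(t,"->",d.round(2).tolist(),"roll",round(-(t[3]-yaw),2))
E
python3 - <<'E'
from h import *
plan((380,-150,220,1),(385,-20,200,1),(415,135,150,1),(423.2,135.5,110,1))
E
```

```text
at [ 281.8 -557.9  231.3] yaw 26.8 F [ 0.7 -0.3 -0.5] open 1.001 t 1.85 tilt 0.0 q6 -0.0
(380, -150, 220, 1) -> [27.15, -31.98, 1.13] roll 25.8
(385, -20, 200, 1) -> [33.46, -43.36, 3.13] roll 25.8
(415, 135, 150, 1) -> [43.13, -55.84, 8.13] roll 25.8
(423.2, 135.5, 110, 1) -> [43.88, -55.51, 12.13] roll 25.8
```

Emit:
drive_tool(moves=[[0,[5.4,-6.4,0.3],9],[0,[10.8,-12.8,0.5],18],[0,[16.2,-19.2,0.8],25.8],[0,[21.7,-25.6,1],25.8],[0,[27.1,-32,1.1],25.8],[0,[30.3,-37.6,2],25.8],[0,[33.5,-43.4,3.1],25.8],[0,[38.3,-49.6,6],25.8],[0,[43.1,-55.8,8.1],25.8],[0,[43.9,-55.5,11],25.8],[0,[43.9,-55.5,12.1],25.8],[0,[43.9,-55.5,12.1],25.8]])

```text
clock: 3.35
eef_pos: [423.5, 137.8, 109.4]
tcp_rot: [-3.141, -0.0, 0.019]
contact_force: [0.2, -0.7, 0.1]
opening: 1.002
```

```bash
python3 - <<'E'
from h import *
plan((423.2,135.5,60,1),(423.2,135.5,17,1))
grab("top");grab("scene")
crop("top",(245,290),130,90,"t1.png",6);crop("scene",(290,330),130,110,"s1.png",6)
E
```

```text
at [423.5 137.8 109.4] yaw 1.09 F [ 0.2 -0.7  0.1] open 1.002 t 3.35 tilt 0.01 q6 1.86
(423.2, 135.5, 60, 1) -> [-0.04, 0.23, 4.94] roll 0.09
(423.2, 135.5, 17, 1) -> [-0.04, 0.23, 9.24] roll 0.09
t1.png origin 180 245 scale 6
s1.png origin 225 275 scale 6
```

View pics/t1.png

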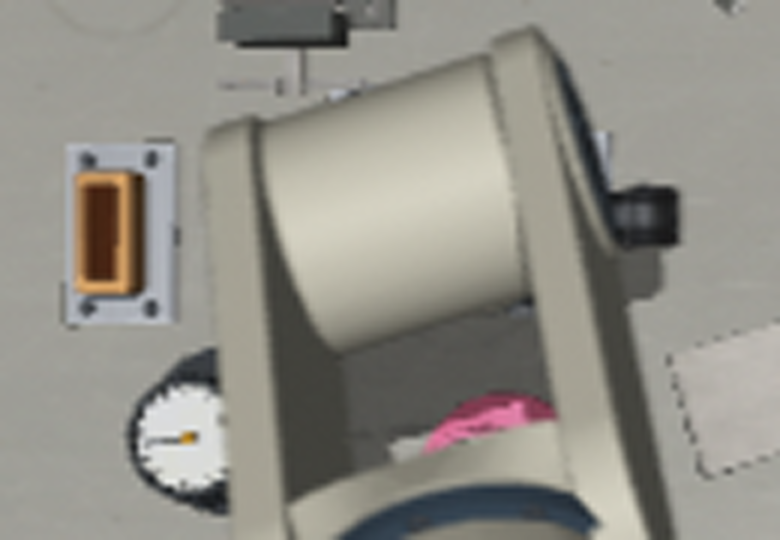

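View pics/s1.png

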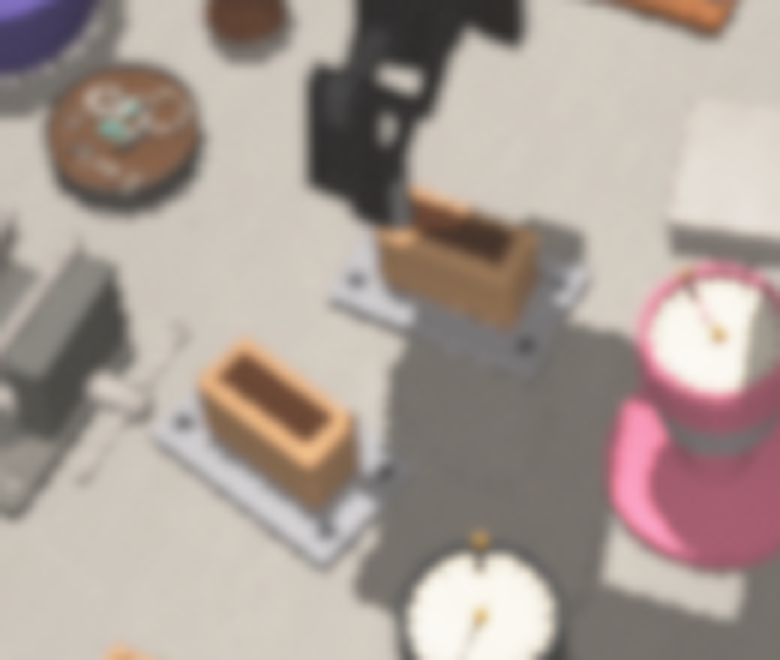

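Emit:
drive_tool(moves=[[0,[0,0.2,3],0],[0,[0,0.2,6],0],[0,[0,0.2,8.5],0],[0,[0,0.2,9.3],0],[0,[0,0.2,9.3],0],[0.6,[0,0.2,9.3],0],[1,[0,0.2,9.3],0],[1,[0,0.2,9.3],0],[1,[0,0.2,9.3],0],[1,[0,0.2,9.3],0]], grip_force=60)

```text
clock: 4.7
eef_pos: [423.6, 136.3, 16.3]
tcp_rot: [-3.141, 0.001, 0.021]
contact_force: [-1.4, -0.7, 9.0]
opening: 0.315
```

```bash
python3 - <<'E'
from h import *
plan()
grab("scene")
crop("scene",(290,310),130,110,"s2.png",6)
E
```

```text
at [423.6 136.3  16.3] yaw 1.19 F [-1.4 -0.7  9. ] open 0.315 t 4.7 tilt 0.04 q6 1.86
s2.png origin 225 255 scale 6
```

View pics/s2.png

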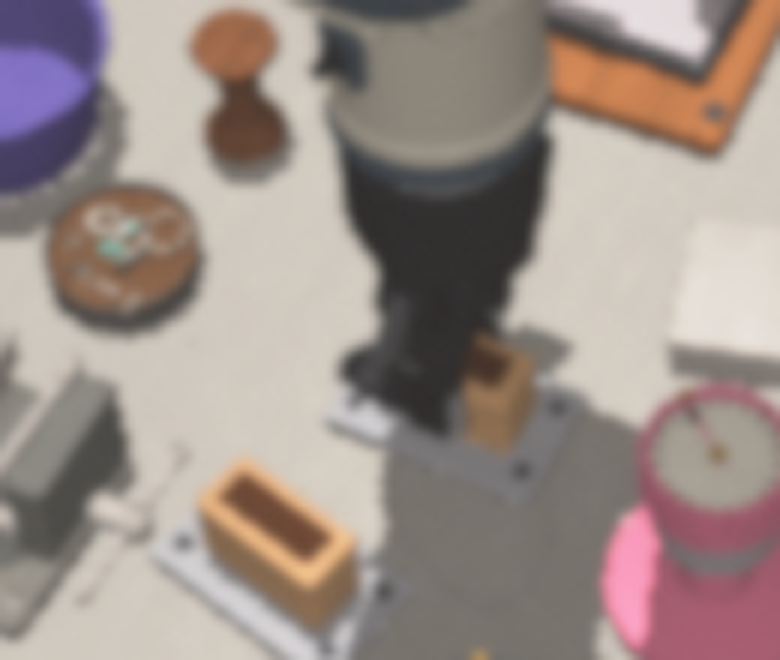

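```bash
python3 - <<'E'
from h import *
plan((423.6,136.3,110,1.2),(395,60,130,1.2),(395,-60,130,2),(430,-180,130,4),(470,-300,130,7),(504.7,-406.0,120,7.1),(504.7,-406.0,90,7.1))
E
```

```text
at [423.6 136.3  16.3] yaw 1.19 F [-0.3 -0.4  9.1] open 0.317 t 4.75 tilt 0.05 q6 1.86
(423.6, 136.3, 110, 1.2) -> [-0.0, -0.0, -9.37] roll -0.01
(395, 60, 130, 1.2) -> [-3.02, 7.57, -11.37] roll -0.01
(395, -60, 130, 2) -> [-3.27, 19.56, -11.37] roll -0.81
(430, -180, 130, 4) -> [-0.02, 31.63, -11.37] roll -2.81
(470, -300, 130, 7) -> [3.73, 43.72, -11.38] roll -5.81
(504.7, -406.0, 120, 7.1) -> [6.97, 54.39, -10.38] roll -5.91
(504.7, -406.0, 90, 7.1) -> [6.98, 54.39, -7.38] roll -5.91
```

Emit:
drive_tool(moves=[[1,[0,0,-1],0],[1,[0,0,-3],0],[1,[0,0,-6],0],[1,[0,0,-9.4],0],[1,[-1.5,3.8,-11.4],0],[1,[-3,7.6,-11.4],0],[1,[-3.1,11.6,-11.4],0],[1,[-3.2,15.6,-11.4],-0.8],[1,[-3.3,19.6,-11.4],-0.8],[1,[-2,23.6,-11.4],-1],[1,[-1,27.6,-11.4],-2],[1,[0,31.6,-11.4],-2.8]])

```text
clock: 6.25
eef_pos: [430.3, -181.0, 130.8]
tcp_rot: [-3.141, 0.0, 0.07]
contact_force: [1.2, -0.1, -1.1]
opening: 0.321
```

```bash
python3 - <<'E'
from h import *
plan((470,-300,130,7),(504.7,-406.0,120,7.1),(504.7,-406.0,90,7.1))
E
```

```text
at [ 430.3 -181.   130.8] yaw 4.01 F [ 1.2 -0.1 -1.1] open 0.321 t 6.25 tilt 0.02 q6 1.1
(470, -300, 130, 7) -> [3.13, 12.15, 0.08] roll -2.99
(504.7, -406.0, 120, 7.1) -> [5.85, 22.96, 1.07] roll -3.09
(504.7, -406.0, 90, 7.1) -> [5.85, 22.96, 4.07] roll -3.09
```

Emit:
drive_tool(moves=[[1,[1,4,0],-1],[1,[2,8,0],-2],[1,[3.1,12.1,0],-3],[1,[4,15.7,0.3],-3.1],[1,[4.9,19.3,0.6],-3.1],[1,[5.8,22.9,1],-3.1],[1,[5.85,22.95,2],-3.1],[1,[5.85,22.95,3],-3.1],[1,[5.85,22.95,3],-3.1],[1,[5.85,22.95,3],-3.1]])

```text
clock: 7.5
eef_pos: [504.6, -405.1, 101.0]
tcp_rot: [-3.141, 0.001, 0.125]
contact_force: [0.1, -0.6, -0.2]
opening: 0.319
```

```bash
python3 - <<'E'
from h import *
plan((504.7,-406,90,7.1))
grab("scene");grab("top")
s=r.sense(); p=s["eef_pos"]; yaw=np.degrees(s["tcp_rot"][2]); z0=p[2]-16.3
overlay("scene",310,110,130,110,6,[("car",(p[0]-.4,p[1]),yaw,z0),("n",*NEST["D"],28)],"s3.png")
overlay("top",400,210,120,90,6,[("car",(p[0]-.4,p[1]),yaw,z0),("n",*NEST["D"],28)],"t3.png")
E
```

```text
at [ 504.6 -405.1  101. ] yaw 7.15 F [ 0.1 -0.6 -0.2] open 0.319 t 7.5 tilt 0.04 q6 0.77
(504.7, -406, 90, 7.1) -> [-0.0, 0.09, 1.1] roll 0.05
```

View pics/s3.png

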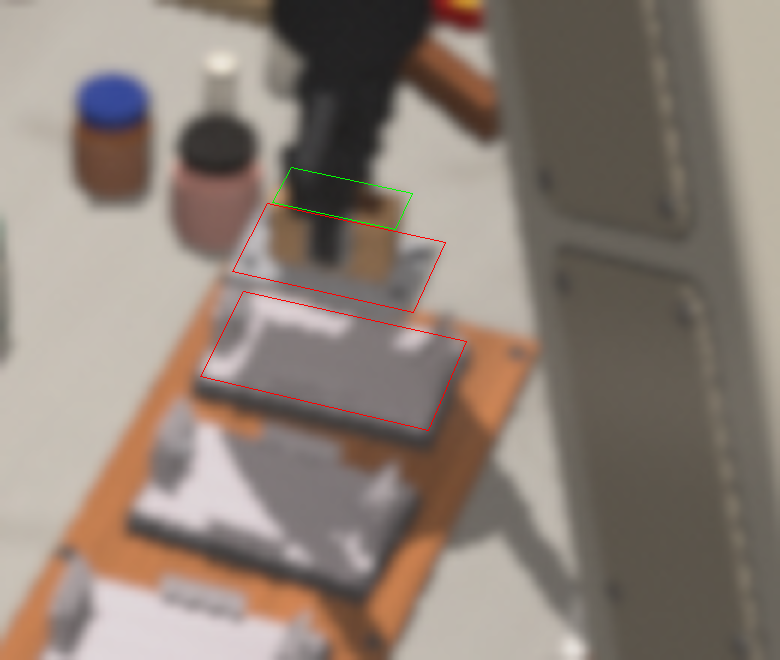

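View pics/t3.png

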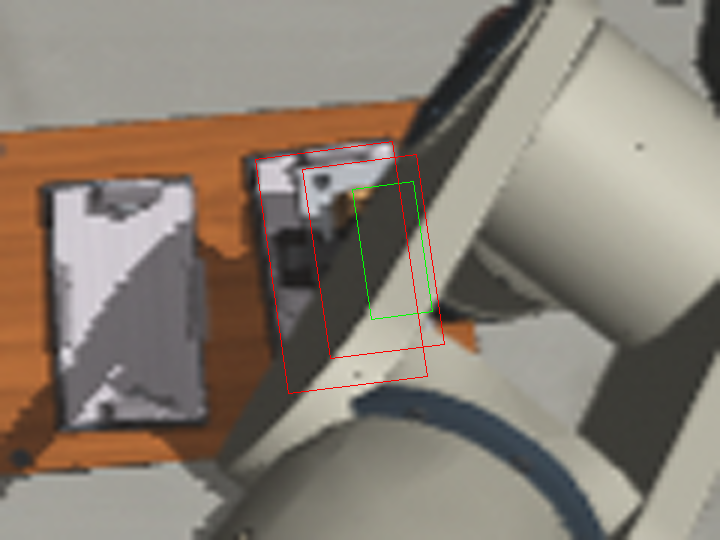

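```bash
python3 - <<'E'
from h import *
grab("scene");grab("top")
s=r.sense(); p=s["eef_pos"]; yaw=np.degrees(s["tcp_rot"][2]); z0=p[2]-16.3
def ov(n,x0,y0,w,h,S,name,dxs):
    vis=[]
    for dx,dz in dxs:
        overlay(n,x0,y0,w,h,S,[("car",(p[0]-.4+dx,p[1]+dx*.12),yaw,z0+dz)],"tmp.png"); vis.append(cv2.imread("pics/tmp.png"))
    cv2.imwrite("pics/"+name,np.hstack(vis))
ov("scene",345,130,44,36,9,"s4.png",[(0,0),(3,-2)])
for d in r.outline_of("carrier_1","top"): print(d["score"],d["at"],d["mask"].sum())
E
```

```text
0.93 [239.1, 273.8] 522
0.65 [199.3, 283.0] 567
```

View pics/s4.png

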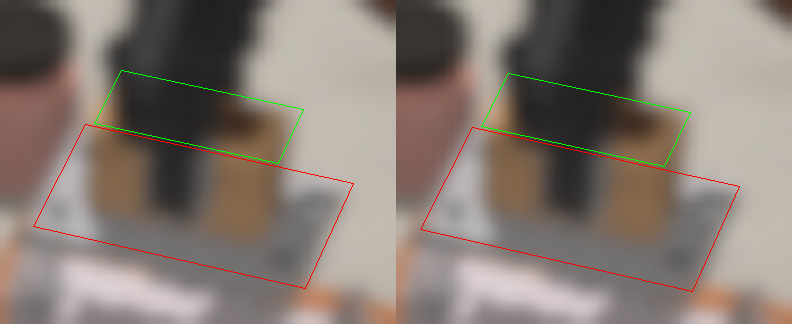

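Emit:
drive_tool(moves=[[1,[-0.07,0.07,1],0],[1,[-0.07,0.07,2],0],[1,[-0.07,0.07,2.6],0],[1,[-0.07,0.07,3.2],0],[1,[-0.07,0.07,3.2],0]])

```text
clock: 8.38
eef_pos: [504.0, -406.4, 68.5]
tcp_rot: [-3.141, 0.001, 0.124]
contact_force: [-0.4, -0.0, -1.5]
opening: 0.314
```

```bash
python3 - <<'E'
from h import *
plan((503.9,-405.7,64,7.1))
print(r.sense()["wrist_torque"])
grab("scene");crop("scene",(365,155),70,60,"s5.png",9)
E
```

```text
at [ 504.  -406.4   68.5] yaw 7.12 F [-0.4 -0.  -1.5] open 0.314 t 8.38 tilt 0.05 q6 0.77
(503.9, -405.7, 64, 7.1) -> [-0.0, -0.07, 0.45] roll 0.02
[-0.01413558  0.0391034   0.00604135]
s5.png origin 330 125 scale 9
```

View pics/s5.png

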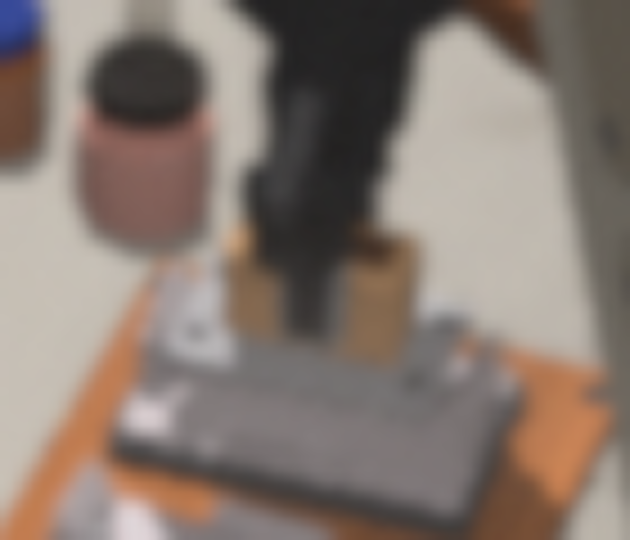

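Emit:
drive_tool(moves=[[1,[0,-0.05,0.3],0],[1,[0,-0.05,0.5],0],[1,[0,-0.05,0.7],0],[1,[0,-0.05,0.7],0]])

```text
clock: 8.93
eef_pos: [503.9, -406.4, 62.3]
tcp_rot: [3.141, 0.001, 0.124]
contact_force: [-3.2, -1.6, 3.9]
opening: 0.32
```

```bash
python3 - <<'E'
from h import *
plan((504,-405.7,44.3,7.1))
print(r.sense()["wrist_torque"])
E
```

```text
at [ 503.9 -406.4   62.3] yaw 7.13 F [-3.2 -1.6  3.9] open 0.32 t 8.93 tilt 0.03 q6 0.77
(504, -405.7, 44.3, 7.1) -> [0.02, -0.06, 1.8] roll 0.03
[-0.15946973  0.41762067 -0.07993665]
```

Emit:
drive_tool(moves=[[1,[0,-0.05,0.4],0],[1,[0,-0.05,0.8],0],[1,[0,-0.05,1.2],0],[1,[0,-0.05,1.5],0],[1,[0,-0.05,1.5],0]], grip_force=90)

```text
clock: 9.55
eef_pos: [503.6, -406.3, 46.5]
tcp_rot: [3.141, 0.001, 0.124]
contact_force: [0.9, -5.2, -4.1]
opening: 0.312
```

```bash
python3 - <<'E'
from h import *
plan((504,-405.7,44.3,7.1))
print(r.sense()["wrist_torque"])
grab("scene");crop("scene",(365,155),70,60,"s6.png",9)
E
```

```text
at [ 503.6 -406.3   46.5] yaw 7.13 F [ 0.9 -5.2 -4.1] open 0.312 t 9.55 tilt 0.07 q6 0.77
(504, -405.7, 44.3, 7.1) -> [0.05, -0.05, 0.22] roll 0.03
[-0.95069716  0.1007363  -0.11338519]
s6.png origin 330 125 scale 9
```

View pics/s6.png

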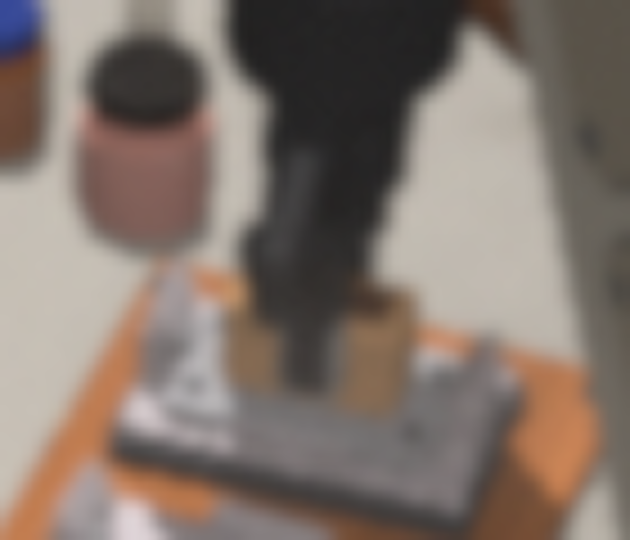

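Emit:
drive_tool(moves=[[1,[0,0.05,0.2],0],[1,[0,0.05,0.3],0],[1,[0,0.05,0.4],0],[1,[0,0.05,0.4],0]])

```text
clock: 10.1
eef_pos: [503.7, -406.5, 44.4]
tcp_rot: [3.141, 0.001, 0.124]
contact_force: [-5.8, 3.8, 18.9]
opening: 0.312
```

```bash
python3 - <<'E'
from h import *
plan()
print(r.sense()["wrist_torque"])
E
```

```text
at [ 503.7 -406.5   44.4] yaw 7.12 F [-5.8  3.8 18.9] open 0.312 t 10.1 tilt 0.05 q6 0.77
[ 0.64381636  0.88294325 -0.03358711]
```

Emit:
drive_tool(moves=[[1,[0,0,-0.2],0],[1,[0,0,-0.4],0],[1,[0,0,-0.6],0],[1,[0,0,-0.8],0],[1,[0,0,-0.95],0],[1,[0,0,-0.95],0]])

```text
clock: 10.85
eef_pos: [503.6, -406.4, 53.9]
tcp_rot: [3.142, 0.001, 0.124]
contact_force: [0.5, -2.2, -2.7]
opening: 0.309
```

```bash
python3 - <<'E'
from h import *
plan()
grab("scene");crop("scene",(365,155),70,60,"s7.png",9)
E
```

```text
at [ 503.6 -406.4   53.9] yaw 7.13 F [ 0.5 -2.2 -2.7] open 0.309 t 10.85 tilt 0.07 q6 0.77
s7.png origin 330 125 scale 9
```

View pics/s7.png

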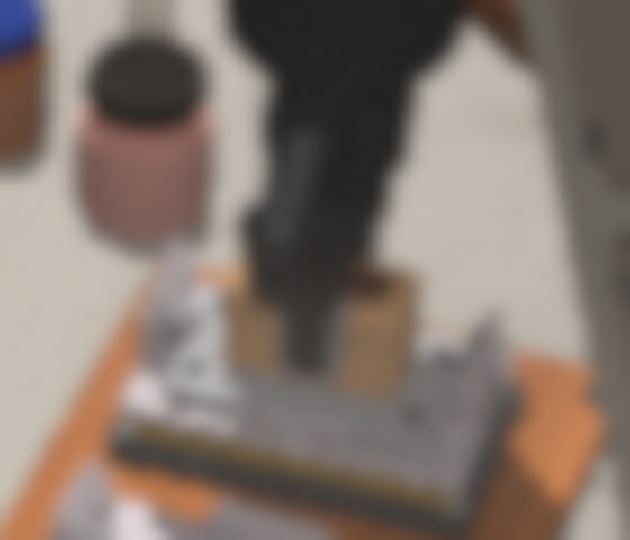

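Emit:
drive_tool(moves=[[0.5,[0,0,-0.95],0],[0,[0,0,-0.95],0],[0,[0,0,-0.95],0],[0,[0,0,-0.95],0],[0,[0,0,-2],0],[0,[0,0,-5],0],[0,[0,0,-9],0],[0,[-3.5,-6,-10],0],[0,[-6,-11,-10],0],[0,[-8,-15,-10],0]])

```text
clock: 12.15
eef_pos: [404.2, -265.7, 154.7]
tcp_rot: [3.142, 0.001, 0.124]
contact_force: [1.0, 0.7, -0.5]
opening: 0.999
```

```bash
python3 - <<'E'
from h import *
plan((395,-100,150,0),(395,40,150,-11),(446.3,231.6,130,-11.4),(446.3,231.6,100,-11.4))
grab("scene");crop("scene",(365,165),90,70,"s8.png",8);grab("top");crop("top",(400,262),130,70,"t8.png",6)
for n in ("top","scene"):
  for d in r.outline_of("carrier_1",n): print(n,round(d["score"],2),np.round(d["at"],1),rectfit(d["mask"],n,4))
E
```

```text
at [ 404.2 -265.7  154.7] yaw 7.12 F [ 1.   0.7 -0.5] open 0.999 t 12.15 tilt 0.05 q6 0.86
(395, -100, 150, 0) -> [1.14, -16.56, 0.47] roll 7.12
(395, 40, 150, -11) -> [2.88, -30.45, 0.46] roll 18.12
(446.3, 231.6, 130, -11.4) -> [10.35, -48.82, 2.46] roll 18.52
(446.3, 231.6, 100, -11.4) -> [10.35, -48.82, 5.46] roll 18.52
s8.png origin 320 130 scale 8
t8.png origin 335 227 scale 6
top 0.91 [240.8 273.7] [446.7 234.5 -12.3  93.   58.2]
top 0.88 [197.7 283.1] [420.6 358.3   0.9  90.4  54.3]
top 0.72 [454.7 253.3] [ 508.  -412.3    7.7   88.7   57.2]
scene 0.76 [360.5 161.5] [ 540.4 -458.2  -75.7   89.    62.3]
scene 0.69 [256.6 398.9] [419.9 354.2   0.6  94.6  57.9]
scene 0.63 [272.5 351.2] [449.7 229.8 -13.   93.3  55.9]
```

View pics/s8.png

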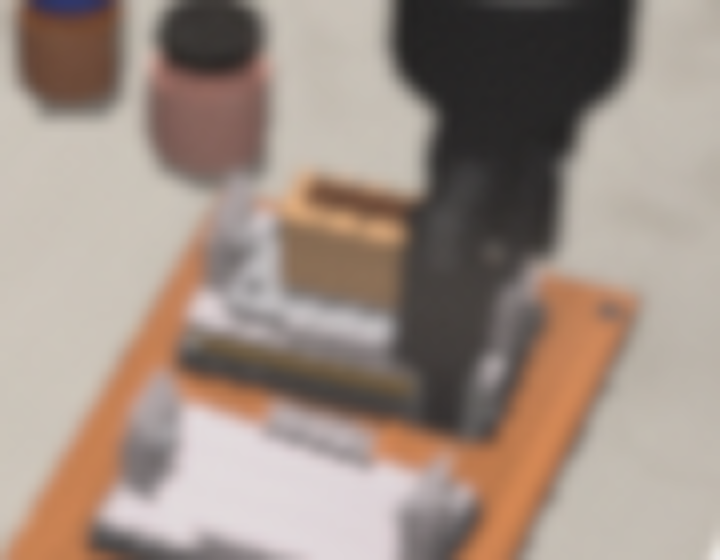

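View pics/t8.png

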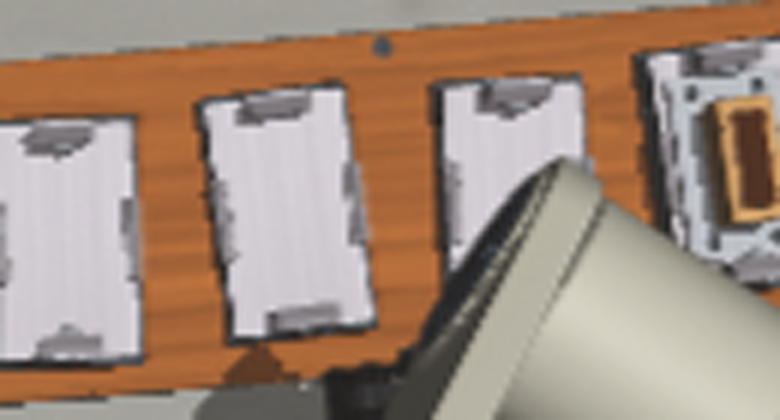

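Emit:
drive_tool(moves=[[0,[0.3,-5,0.2],4],[0,[0.6,-10,0.4],7],[0,[1.1,-16.5,0.5],7.1],[0,[1.5,-21,0.5],10],[0,[2,-25.5,0.5],14],[0,[2.9,-30.5,0.5],18],[0,[5,-36,0.5],19],[0,[7,-41,1],19.1],[0,[9,-46,1.5],19.1],[0,[10.35,-48.8,2.5],19.1],[0,[10.35,-48.8,5],19.1],[0,[10.35,-48.8,5],19.1]])

```text
clock: 13.85
eef_pos: [448.0, 229.5, 103.1]
tcp_rot: [3.139, 0.001, -0.208]
contact_force: [0.2, -0.1, -0.4]
opening: 1.003
```

```bash
python3 - <<'E'
from h import *
plan((446.5,231.6,16,-12))
grab("scene");overlay("scene",220,295,110,125,5,[("car",(446.5,231.6),-12,0)],"s9.png")
E
```

```text
at [448.  229.5 103.1] yaw -11.91 F [ 0.2 -0.1 -0.4] open 1.003 t 13.85 tilt 0.19 q6 2.25
(446.5, 231.6, 16, -12) -> [-0.18, -0.19, 8.71] roll 0.09
```

View pics/s9.png

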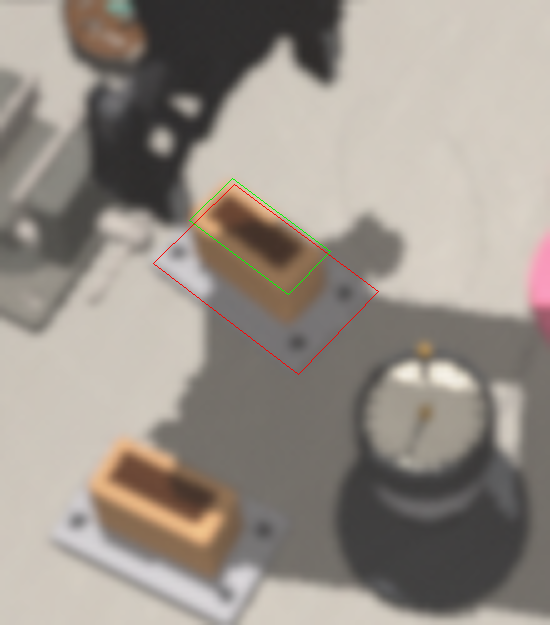

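Emit:
drive_tool(moves=[[0,[-0.18,-0.19,3],0],[0,[-0.18,-0.19,6],0],[0,[-0.18,-0.19,8],0],[0,[-0.18,-0.19,8.7],0],[0,[-0.18,-0.19,8.7],0],[0.6,[-0.18,-0.19,8.7],0],[1,[-0.18,-0.19,8.7],0],[1,[-0.18,-0.19,8.7],0],[1,[-0.18,-0.19,8.7],0],[1,[-0.18,-0.19,8.7],0]], grip_force=70)

```text
clock: 15.15
eef_pos: [447.4, 231.8, 17.7]
tcp_rot: [3.14, -0.0, -0.208]
contact_force: [-1.0, 0.3, 6.5]
opening: 0.313
```

```bash
python3 - <<'E'
from h import *
plan((446.5,231.6,110,-12),(395,130,135,-5),(395,-60,135,2.5),(440,-180,130,2.5),(486.5,-302.3,120,2.5),(486.5,-302.3,72,2.5))
E
```

```text
at [447.4 231.8  17.7] yaw -11.94 F [-1.   0.3  6.5] open 0.313 t 15.15 tilt 0.08 q6 2.26
(446.5, 231.6, 110, -12) -> [-0.08, 0.05, -9.23] roll 0.06
(395, 130, 135, -5) -> [-3.01, 11.06, -11.72] roll -6.94
(395, -60, 135, 2.5) -> [0.92, 29.65, -11.69] roll -14.44
(440, -180, 130, 2.5) -> [7.8, 40.45, -11.17] roll -14.44
(486.5, -302.3, 120, 2.5) -> [14.88, 51.46, -10.15] roll -14.44
(486.5, -302.3, 72, 2.5) -> [14.88, 51.45, -5.35] roll -14.44
```

Emit:
drive_tool(moves=[[1,[0,0,-1],0],[1,[0,0,-4],0],[1,[0,0,-9.2],0],[1,[-1.5,5,-11],-3],[1,[-3,11,-11.7],-7],[1,[-2.2,15,-11.7],-9],[1,[-1.2,20,-11.7],-11],[1,[-0.2,25,-11.7],-13],[1,[0.9,29.6,-11.7],-14.4],[1,[4.3,35,-11.5],-14.4],[1,[7.8,40.4,-11.2],-14.4],[1,[7.8,40.4,-11.2],-14.4]])

```text
clock: 16.65
eef_pos: [441.6, -183.1, 130.9]
tcp_rot: [3.139, -0.002, 0.039]
contact_force: [-0.9, 0.7, -1.8]
opening: 0.313
```

```bash
python3 - <<'E'
from h import *
plan((486.8,-302.2,100,2.5),(486.8,-302.2,68,2.5))
E
```

```text
at [ 441.6 -183.1  130.9] yaw 2.24 F [-0.9  0.7 -1.8] open 0.313 t 16.65 tilt 0.21 q6 1.14
(486.8, -302.2, 100, 2.5) -> [4.04, 12.07, 3.13] roll -0.26
(486.8, -302.2, 68, 2.5) -> [4.04, 12.06, 6.33] roll -0.26
```

Emit:
drive_tool(moves=[[1,[1.4,4,0.5],0],[1,[2.8,8,1],-0.2],[1,[4.05,12,2],-0.2],[1,[4.05,12,3],-0.2],[1,[4.05,12.05,3.1],-0.2],[1,[4.05,12.05,3.1],-0.2]])

```text
clock: 17.4
eef_pos: [486.4, -300.7, 100.4]
tcp_rot: [3.139, -0.001, 0.044]
contact_force: [0.7, 0.0, -1.5]
opening: 0.313
```

```bash
python3 - <<'E'
from h import *
plan((487,-302.2,68,2.5))
grab("scene")
s=r.sense(); p=s["eef_pos"]; yaw=np.degrees(s["tcp_rot"][2]); z0=p[2]-17.7
vis=[]
for dx in(-1,2):
  overlay("scene",330,140,44,60,9,[("car",(p[0]+dx,p[1]),yaw,z0),("n",*NEST["C"],28)],"tmp.png"); vis.append(cv2.imread("pics/tmp.png"))
cv2.imwrite("pics/s10.png",np.hstack(vis))
E
```

```text
at [ 486.4 -300.7  100.4] yaw 2.5 F [ 0.7  0.  -1.5] open 0.313 t 17.4 tilt 0.15 q6 0.97
(487, -302.2, 68, 2.5) -> [0.05, 0.14, 3.24] roll -0.0
```

View pics/s10.png

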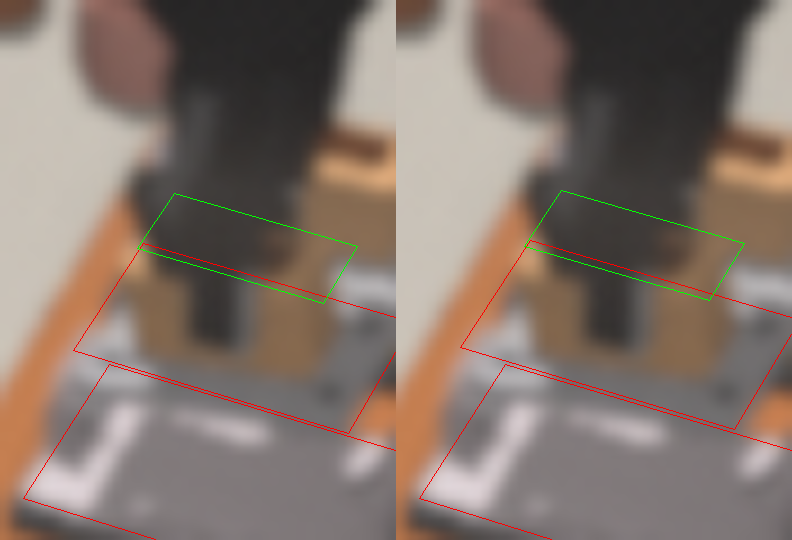

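Emit:
drive_tool(moves=[[1,[-0.05,0.14,1],0],[1,[-0.05,0.14,2],0],[1,[-0.05,0.14,2.8],0],[1,[-0.05,0.14,3.3],0],[1,[-0.05,0.14,3.7],0],[1,[-0.05,0.14,3.7],0]], grip_force=90)

```text
clock: 18.2
eef_pos: [486.6, -302.6, 63.7]
tcp_rot: [3.139, -0.002, 0.044]
contact_force: [0.4, 0.8, -0.9]
opening: 0.309
```

```bash
python3 - <<'E'
from h import *
plan((486,-302.2,45.7,2.5))
print(r.sense()["wrist_torque"])
E
```

```text
at [ 486.6 -302.6   63.7] yaw 2.5 F [ 0.4  0.8 -0.9] open 0.309 t 18.2 tilt 0.21 q6 0.97
(486, -302.2, 45.7, 2.5) -> [-0.06, -0.05, 1.8] roll -0.0
[ 0.01858028 -0.1037941   0.03573416]
```

Emit:
drive_tool(moves=[[1,[0,-0.03,0.3],0],[1,[0,-0.03,0.6],0],[1,[0,-0.03,0.9],0],[1,[0,-0.03,0.9],0]])

```text
clock: 18.7
eef_pos: [488.6, -303.1, 55.9]
tcp_rot: [3.137, -0.006, 0.043]
contact_force: [3.0, 1.3, 8.4]
opening: 0.307
```

```bash
python3 - <<'E'
from h import *
plan((486.5,-302.2,45.7,2.5))
print(r.sense()["wrist_torque"])
E
```

```text
at [ 488.6 -303.1   55.9] yaw 2.48 F [3.  1.3 8.4] open 0.307 t 18.7 tilt 0.45 q6 0.97
(486.5, -302.2, 45.7, 2.5) -> [-0.22, -0.1, 1.02] roll -0.02
[ 0.44777545 -0.95332268 -0.00634067]
```

Emit:
drive_tool(moves=[[1,[0,-0.05,0.4],0],[1,[0,-0.05,0.7],0],[1,[0,-0.05,1],0],[1,[0,-0.05,1.2],0],[1,[0,-0.05,1.2],0]])

```text
clock: 19.32
eef_pos: [486.7, -304.0, 46.9]
tcp_rot: [3.135, -0.004, 0.044]
contact_force: [-23.3, -3.5, 41.7]
opening: 0.306
```

```bash
python3 - <<'E'
from h import *
plan((486.5,-302.2,45.7,2.5))
print(r.sense()["wrist_torque"])
grab("scene");crop("scene",(352,185),70,60,"s11.png",9)
E
```

```text
at [ 486.7 -304.    46.9] yaw 2.5 F [-23.3  -3.5  41.7] open 0.306 t 19.32 tilt 0.41 q6 0.97
(486.5, -302.2, 45.7, 2.5) -> [-0.01, -0.18, 0.12] roll 0.0
[-0.47066837  2.82236759 -0.14129323]
s11.png origin 317 155 scale 9
```

View pics/s11.png

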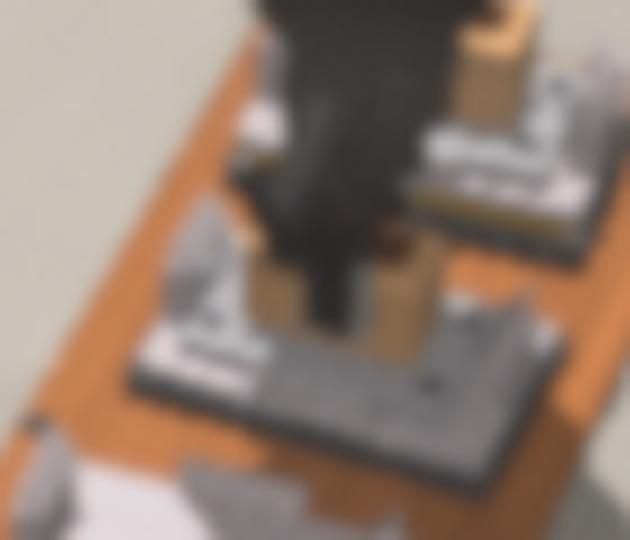

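Emit:
drive_tool(moves=[[1,[-0.05,-0.05,0],0],[1,[-0.05,-0.05,0],0],[1,[-0.05,-0.05,0],0]])

```text
clock: 19.75
eef_pos: [485.6, -304.2, 47.8]
tcp_rot: [3.135, -0.003, 0.044]
contact_force: [-9.0, -1.7, 15.3]
opening: 0.308
```

```bash
python3 - <<'E'
from h import *
plan((486.5,-302.2,45.7,2.5))
print(r.sense()["wrist_torque"],r.sense()["tcp_rot"])
grab("scene");crop("scene",(352,185),70,60,"s11.png",9)
E
```

```text
at [ 485.6 -304.2   47.8] yaw 2.51 F [-9.  -1.7 15.3] open 0.308 t 19.75 tilt 0.44 q6 0.97
(486.5, -302.2, 45.7, 2.5) -> [0.1, -0.2, 0.21] roll 0.01
[-0.36486115  0.86158936 -0.0855538 ] [ 3.13454139e+00 -3.04854859e-03  4.37273659e-02]
s11.png origin 317 155 scale 9
```

View pics/s11.png

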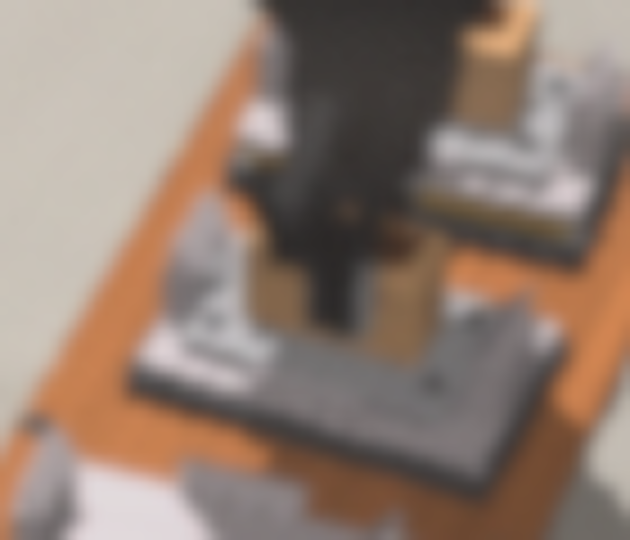

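Emit:
drive_tool(moves=[[1,[0.05,-0.05,-0.1],0],[1,[0.05,-0.05,-0.3],0],[1,[0.05,-0.05,-0.5],0],[1,[0.05,-0.05,-0.7],0],[1,[0.05,-0.05,-0.7],0]])

```text
clock: 20.42
eef_pos: [485.7, -303.3, 54.7]
tcp_rot: [3.135, -0.002, 0.044]
contact_force: [-2.3, -1.0, -2.8]
opening: 0.308
```

```bash
python3 - <<'E'
from h import *
plan((486.5,-302.2,45.7,2.5))
print(r.sense()["wrist_torque"],r.sense()["tcp_rot"])
grab("scene");crop("scene",(352,185),70,60,"s12.png",9)
E
```

```text
at [ 485.7 -303.3   54.7] yaw 2.51 F [-2.3 -1.  -2.8] open 0.308 t 20.43 tilt 0.39 q6 0.97
(486.5, -302.2, 45.7, 2.5) -> [0.08, -0.12, 0.9] roll 0.01
[-0.22023368  0.50352003 -0.03334073] [ 3.13509103e+00 -2.18039329e-03  4.38872889e-02]
s12.png origin 317 155 scale 9
```

View pics/s12.png

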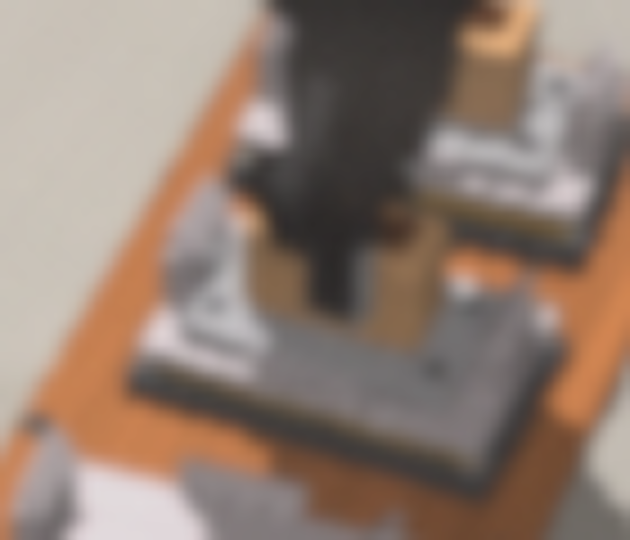

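Emit:
drive_tool(moves=[[1,[0,0,-0.2],0],[1,[0,0,-0.3],0],[1,[0,0,-0.3],0],[0.5,[0,0,-0.3],0],[0,[0,0,-0.3],0],[0,[0,0,-0.3],0],[0,[0,0,-0.3],0],[0,[0,0,-2],0],[0,[0,0,-5],0],[0,[0,0,-9],0],[0,[-6,-6,-10],0],[0,[-9,-12,-10],0]])

```text
clock: 21.98
eef_pos: [404.4, -208.5, 154.8]
tcp_rot: [3.134, -0.004, 0.042]
contact_force: [0.1, 0.8, 0.2]
opening: 0.995
```

```bash
python3 - <<'E'
from h import *
plan((395,40,150,0),(417,354.8,130,0.5),(417,354.8,105,0.5))
grab("scene");crop("scene",(355,180),80,66,"s13.png",9);grab("top");crop("top",(410,262),130,80,"t13.png",6)
for n in ("top","scene"):
  for d in r.outline_of("carrier_1",n): print(n,round(d["score"],2),np.round(d["at"],1),rectfit(d["mask"],n,4))
E
```

```text
at [ 404.4 -208.5  154.8] yaw 2.43 F [0.1 0.8 0.2] open 0.995 t 21.98 tilt 0.51 q6 1.06
(395, 40, 150, 0) -> [0.11, -24.87, 0.29] roll 2.43
(417, 354.8, 130, 0.5) -> [3.63, -56.25, 2.06] roll 1.93
(417, 354.8, 105, 0.5) -> [3.62, -56.27, 4.56] roll 1.93
s13.png origin 315 147 scale 9
t13.png origin 345 222 scale 6
top 0.92 [456.7 252.8] [ 507.4 -412.8    9.2   93.1   59.7]
top 0.6 [422.2 257.1] [ 4.913e+02 -3.062e+02 -1.000e-01  8.970e+01  5.940e+01]
top 0.59 [199.4 285.5] [417.9 356.8   0.9  90.   51.3]
scene 0.88 [254.3 399.1] [419.3 354.8   1.1  92.3  56.4]
scene 0.87 [349.9 187.3] [ 515.9 -351.4  -84.5   83.3   68.2]
scene 0.62 [357.7 161.2] [ 553.1 -454.2  -73.    86.7   40.2]
scene 0.24 [246.1 297.3] [584.3 133.6 -58.3  75.8  59.6]
```

View pics/s13.png

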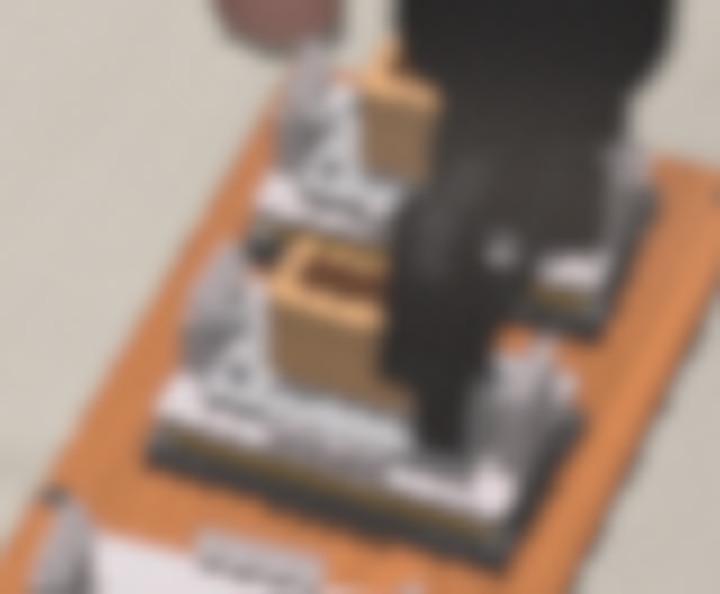

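View pics/t13.png

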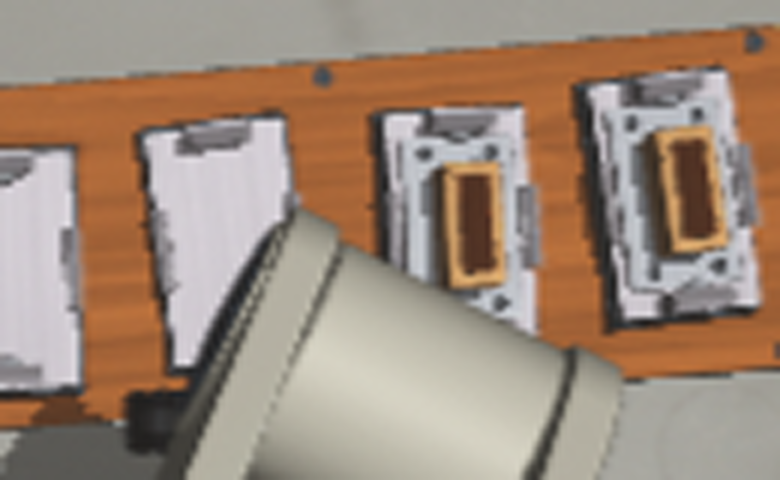

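Emit:
drive_tool(moves=[[0,[0,-6,0.2],1],[0,[0,-12,0.2],2],[0,[0,-18,0.3],2],[0,[0.1,-24.5,0.3],2],[0,[0.8,-30.5,0.3],2],[0,[1.5,-36.5,0.3],2],[0,[2.3,-42.5,0.3],2],[0,[3,-48.5,0.5],2],[0,[3.6,-54,1],2],[0,[3.7,-56.2,2.5],2],[0,[3.7,-56.2,4.5],2],[0,[3.7,-56.2,4.5],2]])

```text
clock: 23.68
eef_pos: [417.2, 354.4, 104.4]
tcp_rot: [3.133, -0.003, 0.01]
contact_force: [-0.2, -0.5, 0.7]
opening: 1.0
```

```bash
python3 - <<'E'
from h import *
plan((418,354.8,16,0.5))
grab("top");grab("scene");overlay("scene",220,295,110,125,5,[("car",(418,354.8),.5,0)],"s14.png")
overlay("scene",305,130,100,95,7,[("n",*NEST["C"],28+9),("n",*NEST["D"],28+9)],"s15.png")
overlay("top",345,222,130,80,6,[("n",*NEST["C"],28),("n",*NEST["D"],28),("car",NEST["C"][0],2.5,38),("car",NEST["D"][0],7.1,38)],"t15.png")
E
```

```text
at [417.2 354.4 104.4] yaw 0.59 F [-0.2 -0.5  0.7] open 1.0 t 23.68 tilt 0.52 q6 2.27
(418, 354.8, 16, 0.5) -> [0.05, -0.11, 8.84] roll 0.09
```

View pics/s14.png

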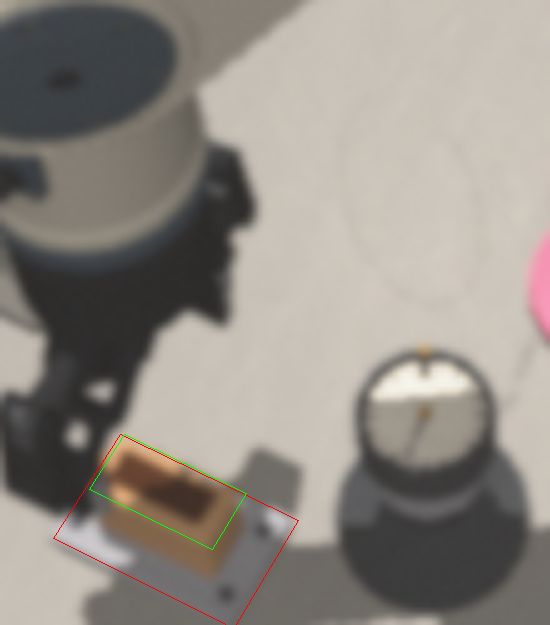

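View pics/s15.png

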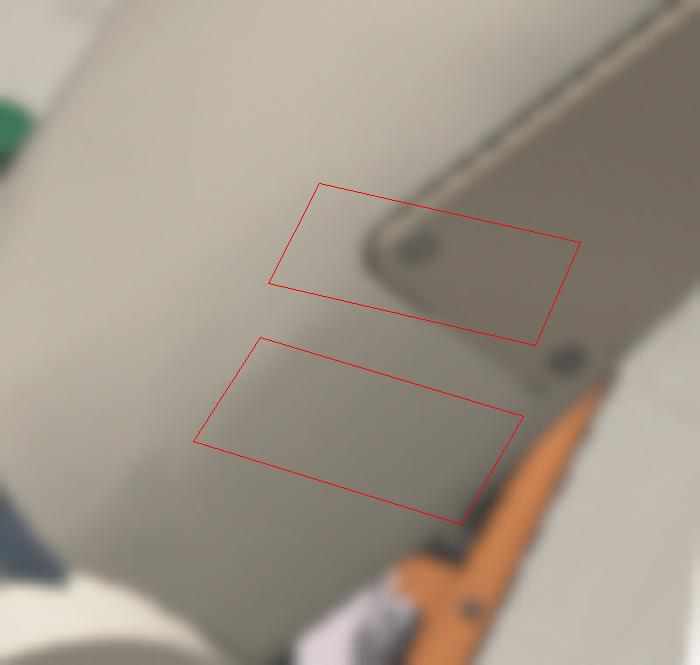

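View pics/t15.png

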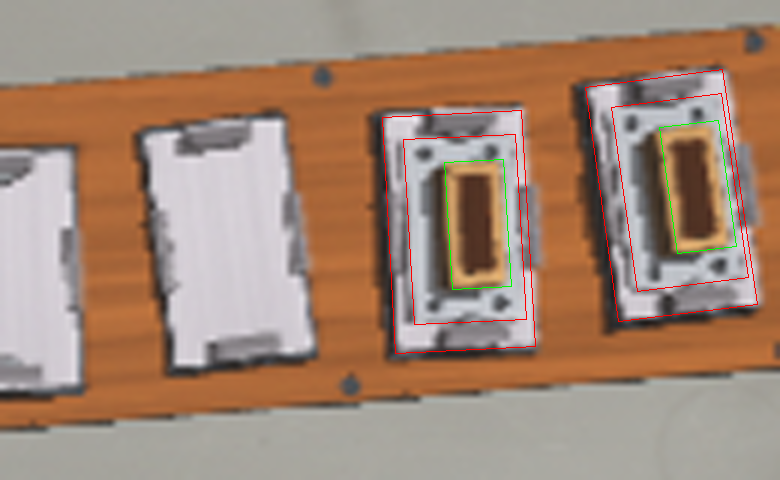

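Emit:
drive_tool(moves=[[0,[0.05,-0.08,3],0],[0,[0.05,-0.08,6],0],[0,[0.05,-0.08,8],0],[0,[0.05,-0.08,8.9],0],[0,[0.05,-0.08,8.9],0],[0.6,[0.05,-0.08,8.9],0],[1,[0.05,-0.08,8.9],0],[1,[0.05,-0.08,8.9],0],[1,[0.05,-0.08,8.9],0],[1,[0.05,-0.08,8.9],0]], grip_force=70)

```text
clock: 25.02
eef_pos: [419.0, 355.0, 17.5]
tcp_rot: [3.135, -0.005, 0.01]
contact_force: [-1.0, -0.7, 5.8]
opening: 0.31
```

```bash
python3 - <<'E'
from h import *
plan((418,354.8,125,.5),(395,60,135,3),(395,-60,135,7.3),(440,-150,130,7.3),(481.5,-189.9,100,7.3))
grab("scene");overlay("scene",305,130,100,110,6,[("n",*NEST["C"],28+10),("n",*NEST["D"],28+10),("n",*NEST["B"],28)],"s15.png")
E
```

```text
at [419.  355.   17.5] yaw 0.55 F [-1.  -0.7  5.8] open 0.31 t 25.02 tilt 0.48 q6 2.28
(418, 354.8, 125, 0.5) -> [-0.05, 0.09, -10.75] roll 0.05
(395, 60, 135, 3) -> [-2.62, 29.55, -11.57] roll -2.45
(395, -60, 135, 7.3) -> [-2.74, 41.55, -11.49] roll -6.75
(440, -150, 130, 7.3) -> [1.67, 50.59, -10.91] roll -6.75
(481.5, -189.9, 100, 7.3) -> [5.77, 54.6, -7.86] roll -6.75
```

View pics/s15.png

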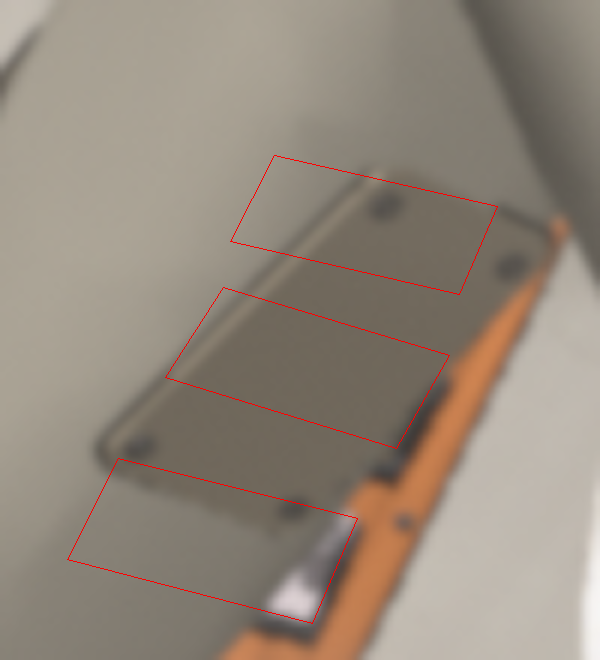

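Emit:
drive_tool(moves=[[1,[0,0,-1],0],[1,[0,0,-4],0],[1,[0,0,-8],0],[1,[0,2,-10.7],0],[1,[-0.5,7,-11.5],0],[1,[-1,12,-11.5],0],[1,[-1.5,17,-11.5],-1],[1,[-2,22,-11.5],-2],[1,[-2.6,27,-11.5],-2.5],[1,[-2.6,32,-11.5],-4],[1,[-2.7,37,-11.5],-6],[1,[-2.7,41.5,-11.5],-6.8]])

```text
clock: 26.58
eef_pos: [395.2, -61.1, 135.8]
tcp_rot: [3.134, -0.005, 0.129]
contact_force: [0.8, 0.3, -1.3]
opening: 0.311
```

```bash
python3 - <<'E'
from h import *
plan((440,-150,130,7.3),(481.2,-190.7,100,7.3))
E
```

```text
at [395.2 -61.1 135.8] yaw 7.38 F [ 0.8  0.3 -1.3] open 0.311 t 26.57 tilt 0.53 q6 1.29
(440, -150, 130, 7.3) -> [3.3, 9.38, 0.66] roll 0.08
(481.2, -190.7, 100, 7.3) -> [6.85, 13.93, 3.72] roll 0.08
```

Emit:
drive_tool(moves=[[1,[1.6,4.7,0.3],0],[1,[3.3,9.4,0.7],0],[1,[5,11.7,1.5],0],[1,[6.85,13.9,2.5],0],[1,[6.85,13.9,3.7],0],[1,[6.85,13.9,3.7],0]], grip_force=90)

```text
clock: 27.32
eef_pos: [479.7, -189.7, 99.3]
tcp_rot: [3.136, -0.003, 0.129]
contact_force: [-0.3, -0.0, -1.8]
opening: 0.311
```

```bash
python3 - <<'E'
from h import *
plan((481.2,-190.7,64,7.3))
grab("scene")
s=r.sense(); p=s["eef_pos"]; yaw=np.degrees(s["tcp_rot"][2]); z0=p[2]-17.5
overlay("scene",300,125,110,120,6,[("car",(p[0],p[1]),yaw,z0),("n",*NEST["B"],28),("n",*NEST["C"],28+10),("n",*NEST["D"],28+10)],"s16.png")
E
```

```text
at [ 479.7 -189.7   99.3] yaw 7.37 F [-0.3 -0.  -1.8] open 0.311 t 27.32 tilt 0.38 q6 1.07
(481.2, -190.7, 64, 7.3) -> [0.13, 0.1, 3.53] roll 0.07
```

View pics/s16.png

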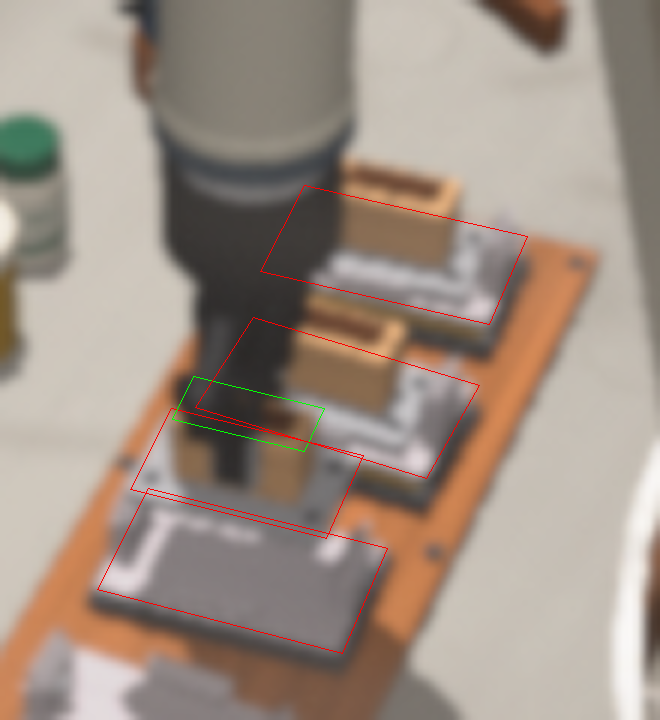

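Emit:
drive_tool(moves=[[1,[0.05,0.1,1],0],[1,[0.05,0.1,2],0],[1,[0.05,0.1,3],0],[1,[0.05,0.1,3.5],0],[1,[0.05,0.1,3.8],0],[1,[0.05,0.1,3.8],0]])

```text
clock: 28.12
eef_pos: [480.7, -190.8, 61.7]
tcp_rot: [3.135, -0.003, 0.129]
contact_force: [-0.1, 0.4, -1.6]
opening: 0.311
```

```bash
python3 - <<'E'
from h import *
plan((480.7,-190.7,64,7.3))
print(r.sense()["wrist_torque"])
E
```

```text
at [ 480.7 -190.8   61.7] yaw 7.39 F [-0.1  0.4 -1.6] open 0.311 t 28.12 tilt 0.4 q6 1.07
(480.7, -190.7, 64, 7.3) -> [0.0, -0.01, -0.23] roll 0.09
[-0.02153751  0.03439319 -0.04429492]
```

Emit:
drive_tool(moves=[[1,[0,0,0.3],0],[1,[0,0,0.6],0],[1,[0,0,0.9],0],[1,[0,0,0.9],0]])

```text
clock: 28.62
eef_pos: [480.6, -190.8, 52.5]
tcp_rot: [3.136, -0.003, 0.129]
contact_force: [0.1, -0.0, -1.0]
opening: 0.307
```

```bash
python3 - <<'E'
from h import *
plan((480.7,-190.7,45.5,7.3))
print(r.sense()["wrist_torque"])
E
```

```text
at [ 480.6 -190.8   52.5] yaw 7.39 F [ 0.1 -0.  -1. ] open 0.307 t 28.62 tilt 0.38 q6 1.07
(480.7, -190.7, 45.5, 7.3) -> [0.01, -0.01, 0.7] roll 0.09
[ 0.01118108  0.05139975 -0.02360112]
```

Emit:
drive_tool(moves=[[1,[0,0,0.3],0],[1,[0,0,0.6],0],[1,[0,0,0.8],0],[1,[0,0,0.8],0]])

```text
clock: 29.12
eef_pos: [480.8, -191.0, 45.5]
tcp_rot: [3.135, -0.003, 0.129]
contact_force: [-3.6, 2.0, 15.5]
opening: 0.305
```

Emit:
drive_tool(moves=[[1,[0,0,-0.3],0],[1,[0,0,-0.6],0],[1,[0,0,-0.8],0],[1,[0,0,-0.8],0]])

```text
clock: 29.62
eef_pos: [480.8, -190.9, 53.5]
tcp_rot: [3.135, -0.003, 0.129]
contact_force: [0.5, 0.2, -1.9]
opening: 0.307
```

```bash
python3 - <<'E'
from h import *
plan((480.7,-190.7,45.5,7.3))
grab("scene");crop("scene",(340,215),70,60,"s17.png",9)
E
```

```text
at [ 480.8 -190.9   53.5] yaw 7.38 F [ 0.5  0.2 -1.9] open 0.307 t 29.62 tilt 0.41 q6 1.07
(480.7, -190.7, 45.5, 7.3) -> [-0.01, -0.03, 0.8] roll 0.08
s17.png origin 305 185 scale 9
```

View pics/s17.png

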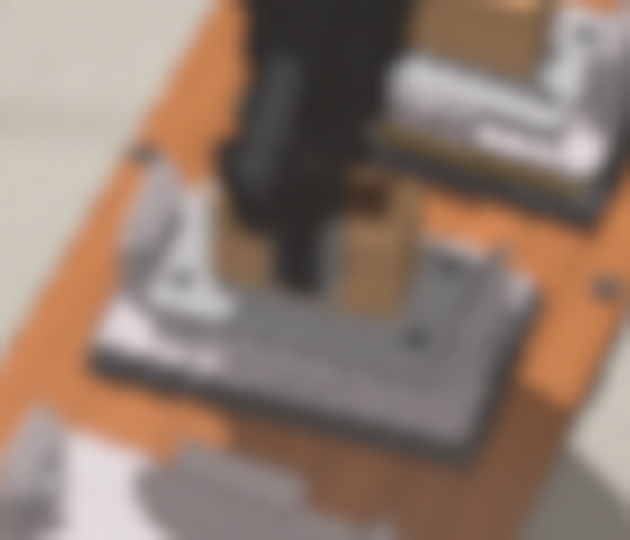

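```bash
python3 - <<'E'
from h import *
grab("top")
for z in (200,300,350):
  for p in ((268,249),(220,265),(293,276),(293,290)): print(z,p,(onz("top",p,z)[:2]-[423.5,137.8]).round())
plan((480.8,-190.9,105,7.3),(440,-130,130,5),(467.9,-81.6,105,2))
crop("top",(330,240),160,110,"t17.png",5); grab("scene"); crop("scene",(290,220),160,130,"s18.png",5)
E
```

```text
200 (268, 249) [ 82. -10.]
200 (220, 265) [ 41. 116.]
200 (293, 276) [ 11. -76.]
200 (293, 290) [-25. -77.]
300 (268, 249) [ 74. -23.]
300 (220, 265) [35. 94.]
300 (293, 276) [  8. -84.]
300 (293, 290) [-26. -84.]
350 (268, 249) [ 70. -29.]
350 (220, 265) [33. 83.]
350 (293, 276) [  7. -88.]
350 (293, 290) [-26. -88.]
at [ 480.7 -190.9   53.4] yaw 7.38 F [-0.2  1.1 -1.2] open 0.306 t 29.73 tilt 0.4 q6 1.07
(480.8, -190.9, 105, 7.3) -> [0.02, 0.03, -5.16] roll 0.08
(440, -130, 130, 5) -> [-3.23, -6.51, -7.71] roll 2.38
(467.9, -81.6, 105, 2) -> [0.15, -10.97, -5.23] roll 5.38
t17.png origin 250 185 scale 5
s18.png origin 210 155 scale 5
```

View pics/t17.png

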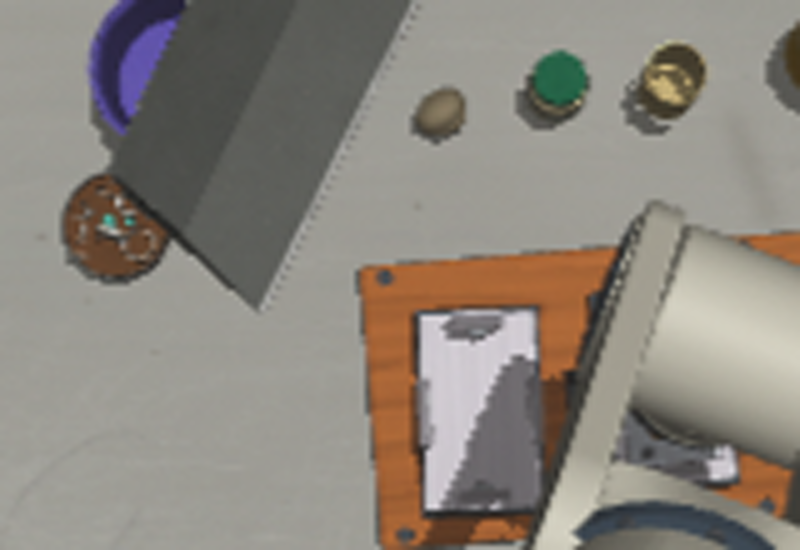

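View pics/s18.png

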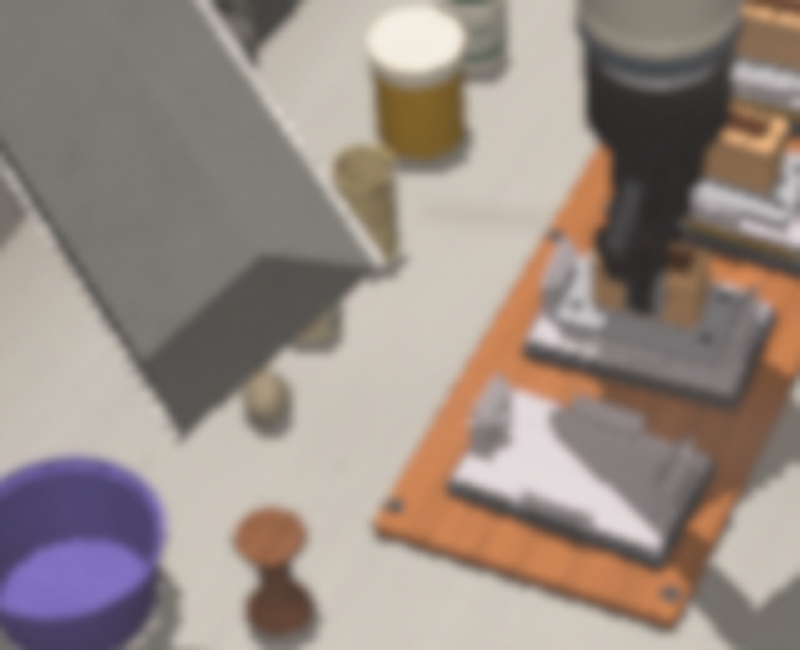

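Emit:
drive_tool(moves=[[1,[0,0,-2],0],[1,[0,0,-5],0],[1,[-1.5,-2.5,-5.5],1],[1,[-2,-5,-5.5],2],[1,[-1.5,-8,-5.5],4],[1,[-0.8,-10,-5.4],5.4],[1,[0.1,-11,-5.2],5.4],[1,[0.1,-11,-5.2],5.4],[1,[0.1,-11,-5.2],5.4]])

```text
clock: 30.9
eef_pos: [467.3, -81.8, 104.6]
tcp_rot: [3.136, -0.003, 0.035]
contact_force: [-0.5, -0.7, -0.6]
opening: 0.308
```

```bash
python3 - <<'E'
from h import *
plan((467.9,-81.6,64,2))
grab("scene");grab("top");crop("top",(330,240),130,110,"t19.png",5)
s=r.sense(); p=s["eef_pos"]; yaw=np.degrees(s["tcp_rot"][2]); z0=p[2]-17.5
overlay("scene",290,190,80,90,8,[("car",(p[0]+.5,p[1]),yaw,z0),("n",*NEST["A"],28)],"s19.png")
E
```

```text
at [467.3 -81.8 104.6] yaw 2.0 F [-0.5 -0.7 -0.6] open 0.308 t 30.9 tilt 0.39 q6 1.37
(467.9, -81.6, 64, 2) -> [0.05, -0.04, 4.06] roll -0.0
t19.png origin 265 185 scale 5
```

View pics/s19.png

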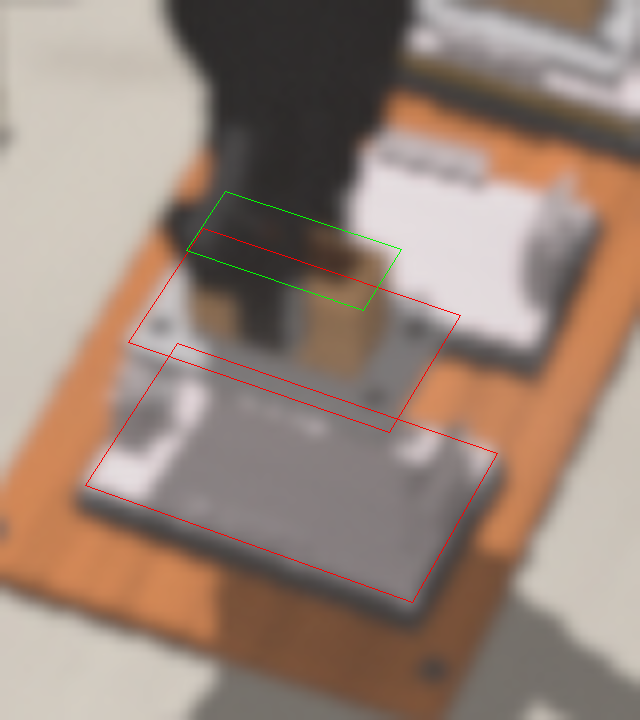

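View pics/t19.png

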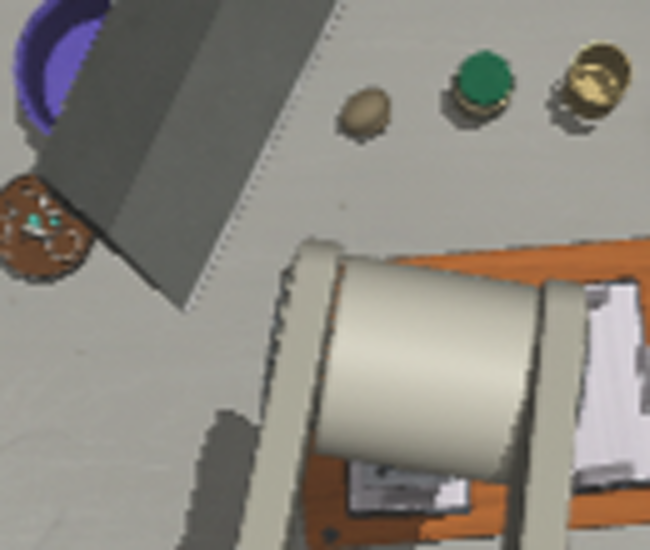

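Clear of the lamp. Down into nest A.

Emit:
drive_tool(moves=[[1,[0.02,0,1],0],[1,[0.02,0,2],0],[1,[0.02,0,3],0],[1,[0.02,0,3.8],0],[1,[0.02,0,4.3],0],[1,[0.02,0,4.3],0]])

```text
clock: 31.75
eef_pos: [467.5, -82.1, 61.4]
tcp_rot: [3.136, -0.003, 0.034]
contact_force: [-0.4, 0.4, 1.3]
opening: 0.309
```

```bash
python3 - <<'E'
from h import *
plan((467.9,-81.6,45.5,2))
print(r.sense()["wrist_torque"])
E
```

```text
at [467.5 -82.1  61.4] yaw 1.96 F [-0.4  0.4  1.3] open 0.309 t 31.75 tilt 0.38 q6 1.37
(467.9, -81.6, 45.5, 2) -> [0.03, -0.06, 1.59] roll -0.04
[ 0.03041932  0.0158042  -0.00711261]
```

Emit:
drive_tool(moves=[[1,[0,0,0.4],0],[1,[0,0,0.8],0],[1,[0,0,1.2],0],[1,[0,0,1.5],0],[1,[0,0,1.5],0]])

```text
clock: 32.38
eef_pos: [467.4, -82.2, 46.0]
tcp_rot: [3.136, -0.003, 0.034]
contact_force: [-0.8, -0.1, -3.7]
opening: 0.304
```

```bash
python3 - <<'E'
from h import *
plan((467.9,-81.6,45.5,2))
print(r.sense()["wrist_torque"])
grab("scene");crop("scene",(325,245),80,60,"s20.png",9)
E
```

```text
at [467.4 -82.2  46. ] yaw 1.96 F [-0.8 -0.1 -3.7] open 0.304 t 32.38 tilt 0.36 q6 1.37
(467.9, -81.6, 45.5, 2) -> [0.05, -0.05, 0.05] roll -0.04
[ 0.03947002  0.09286878 -0.03269958]
s20.png origin 285 215 scale 9
```

View pics/s20.png

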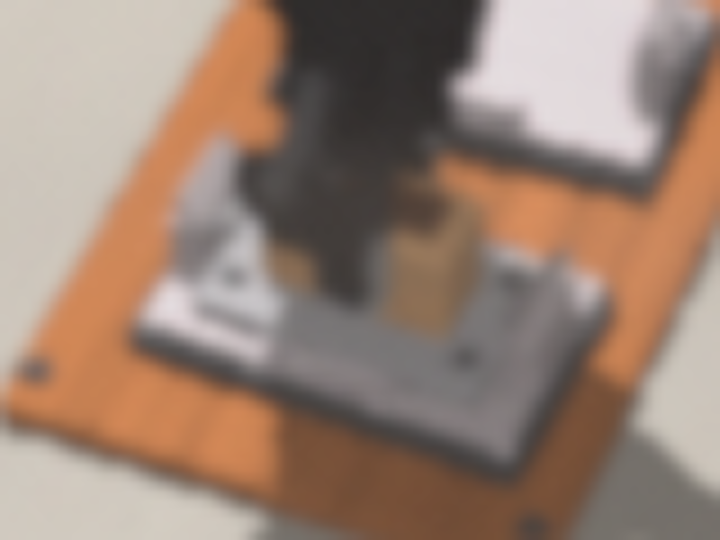

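Emit:
drive_tool(moves=[[1,[0,0,0.1],0],[1,[0,0,0.2],0],[1,[0,0,0.2],0]])

```text
clock: 32.8
eef_pos: [467.5, -82.2, 45.4]
tcp_rot: [3.136, -0.003, 0.034]
contact_force: [-6.8, 1.2, 20.8]
opening: 0.31
```

Emit:
drive_tool(moves=[[1,[0,0,-0.2],0],[1,[0,0,-0.4],0],[1,[0,0,-0.6],0],[1,[0,0,-0.8],0],[1,[0,0,-1],0],[1,[0,0,-1],0]])

```text
clock: 33.55
eef_pos: [467.5, -82.1, 55.5]
tcp_rot: [3.136, -0.003, 0.034]
contact_force: [-0.7, -0.6, -4.0]
opening: 0.309
```

```bash
python3 - <<'E'
from h import *
plan()
grab("scene");crop("scene",(325,245),80,60,"s21.png",9)
E
```

```text
at [467.5 -82.1  55.5] yaw 1.96 F [-0.7 -0.6 -4. ] open 0.309 t 33.55 tilt 0.37 q6 1.37
s21.png origin 285 215 scale 9
```

View pics/s21.png

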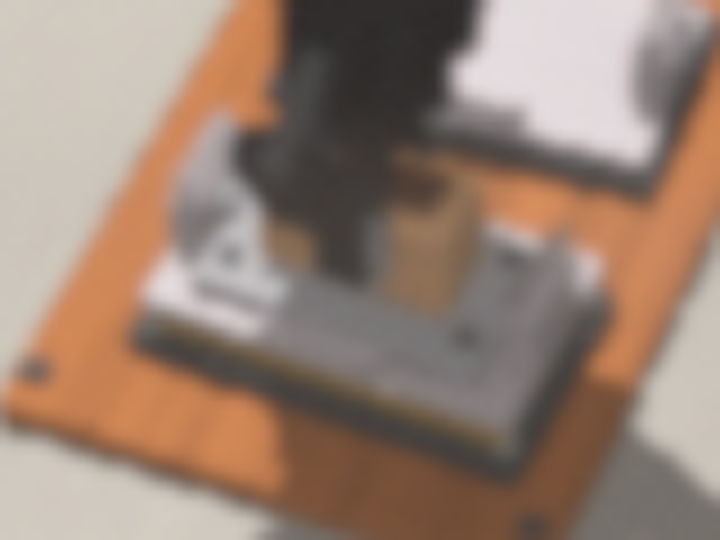

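Emit:
drive_tool(moves=[[0.5,[0,0,0],0],[0,[0,0,0],0],[0,[0,0,0],0],[0,[0,0,0],0],[0,[0,0,-2],0],[0,[0,0,-5],0],[0,[0,0,-9],0],[0,[-4,-2,-10],0],[0,[-8,-6,-10.5],0],[0,[-9,-12,-10.5],0],[0,[-9,-18,-10.5],0],[0,[-9,-21,-10.5],0]])

```text
clock: 35.1
eef_pos: [369.8, 127.6, 159.4]
tcp_rot: [3.137, -0.004, 0.036]
contact_force: [0.3, -0.7, -0.2]
opening: 0.997
```

```bash
python3 - <<'E'
from h import *
plan()
grab("scene");grab("top")
objs=[("n",*NEST[k],38) for k in "ACD"]
overlay("scene",280,140,130,135,5,objs,"s22.png")
overlay("top",325,222,155,85,5,objs+[("car",NEST[k][0],NEST[k][1],38) for k in "ACD"],"t22.png")
crop("top",(213,317),40,40,"d1.png",14);crop("scene",(304,380),40,40,"d2.png",14)
E
```

```text
at [369.8 127.6 159.4] yaw 2.06 F [ 0.3 -0.7 -0.2] open 0.997 t 35.1 tilt 0.38 q6 1.87
d1.png origin 193 297 scale 14
d2.png origin 284 360 scale 14
```

View pics/s22.png

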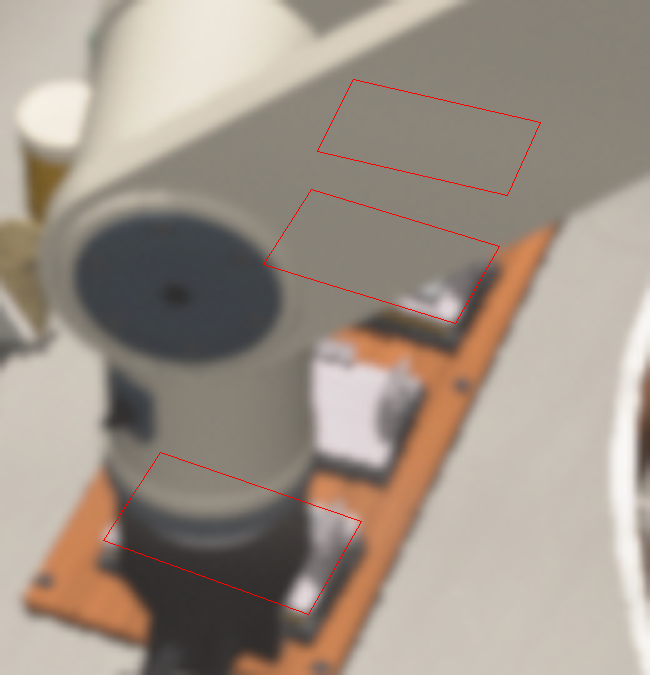

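View pics/t22.png

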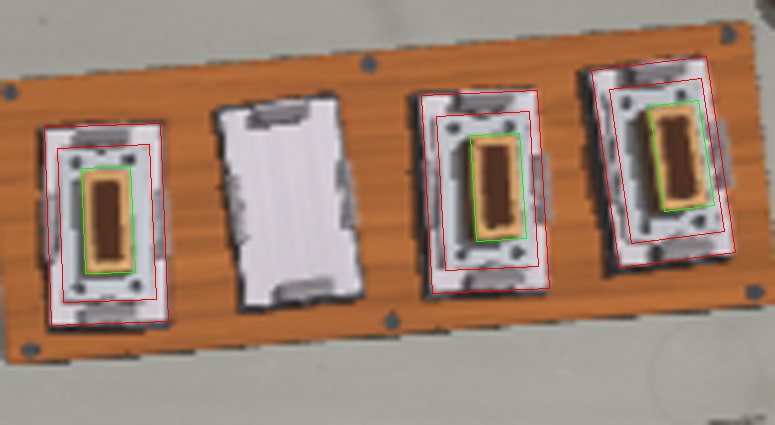

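View pics/d1.png

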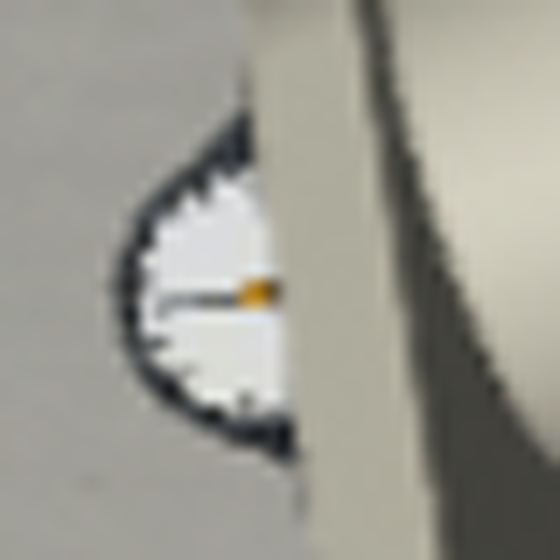

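View pics/d2.png

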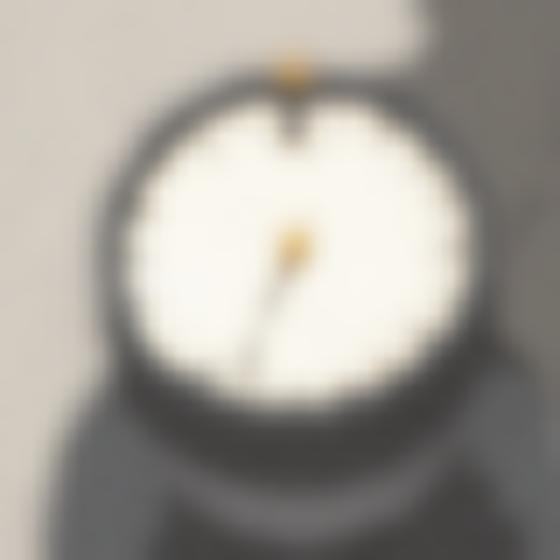

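```bash
python3 - <<'E'
from h import *
grab("top");grab("scene")
q=lambda a,x0,y0:((a[0])/14+x0-.5,a[1]/14+y0-.5)
for z in(96,99):
  ct=onz("top",q((257,293),193,297),z); cs=onz("scene",q((293,247),284,360),z)
  print("c",z,ct.round(1),cs.round(1))
  f=lambda n,p,c:(np.degrees(np.arctan2(*(onz(n,p,z)-c)[[1,0]])).round(1),np.linalg.norm(onz(n,p,z)-c).round(1))
  print("tip top",f("top",q((163,300),193,297),ct),"tip scene",f("scene",q((242,378),284,360),cs),"pip scene",f("scene",q((294,75),284,360),cs), "bar", f("scene",q((294,125),284,360),cs))
  c0=onz("top",(218/6+175-.4,437/6+245-.4),z); print("pip top0",f("top",(268/6+175-.4,410/6+245-.4),c0),"tip",f("top",(178/6+175-.4,440/6+245-.4),c0),c0)
plan((331,298,150,0),(331,298,75,0))
E
```

```text
c 96 [322.3 299.6  96. ] [324.1 297.8  96. ]
tip top (np.float64(94.2), np.float64(19.0)) tip scene (np.float64(98.7), np.float64(21.7)) pip scene (np.float64(-61.8), np.float64(27.8)) bar (np.float64(-61.9), np.float64(19.6))
pip top0 (np.float64(-61.7), np.float64(26.5)) tip (np.float64(94.2), np.float64(18.8)) [322.23923084 299.43297352  96.        ]
c 99 [322.4 299.   99. ] [323.2 299.1  99. ]
tip top (np.float64(94.2), np.float64(18.9)) tip scene (np.float64(98.7), np.float64(21.6)) pip scene (np.float64(-61.8), np.float64(27.7)) bar (np.float64(-61.9), np.float64(19.6))
pip top0 (np.float64(-61.7), np.float64(26.4)) tip (np.float64(94.2), np.float64(18.8)) [322.38068972 298.73741911  99.        ]
at [369.9 125.5 159. ] yaw 2.06 F [0.5 0.1 0.3] open 1.004 t 35.3 tilt 0.38 q6 1.87
(331, 298, 150, 0) -> [-3.26, -17.39, 0.79] roll 2.06
(331, 298, 75, 0) -> [-3.29, -17.43, 8.29] roll 2.06
```

```bash
python3 - <<'E'
from h import *
plan((322.8,299,150,-15),(322.8,299,120,-15),(322.8,299,76,-15))
E
```

```text
at [369.9 125.5 159. ] yaw 2.06 F [0.5 0.1 0.3] open 1.004 t 35.3 tilt 0.38 q6 1.87
(322.8, 299, 150, -15) -> [-4.08, -17.52, 0.78] roll 17.06
(322.8, 299, 120, -15) -> [-4.09, -17.53, 3.78] roll 17.06
(322.8, 299, 76, -15) -> [-4.1, -17.56, 8.18] roll 17.06
```

Emit:
drive_tool(moves=[[0,[-1,-5,0],6],[0,[-2,-10,0],12],[0,[-3.2,-14,0.5],17],[0,[-4.1,-17.5,0.8],17],[0,[-4.1,-17.5,2],17],[0,[-4.1,-17.5,3.5],17],[0,[-4.1,-17.5,3.5],17],[0,[-4.1,-17.5,3.5],17]])

```text
clock: 36.3
eef_pos: [323.0, 297.8, 122.8]
tcp_rot: [3.136, -0.004, -0.262]
contact_force: [0.0, 0.2, 0.5]
opening: 1.003
```

```bash
python3 - <<'E'
from h import *
plan((322.8,299,76,-15))
grab("scene");crop("scene",(295,360),110,90,"s23.png",7)
E
```

```text
at [323.  297.8 122.8] yaw -15.02 F [0.  0.2 0.5] open 1.003 t 36.3 tilt 0.39 q6 2.59
(322.8, 299, 76, -15) -> [-0.07, -0.14, 4.68] roll -0.02
s23.png origin 240 315 scale 7
```

View pics/s23.png

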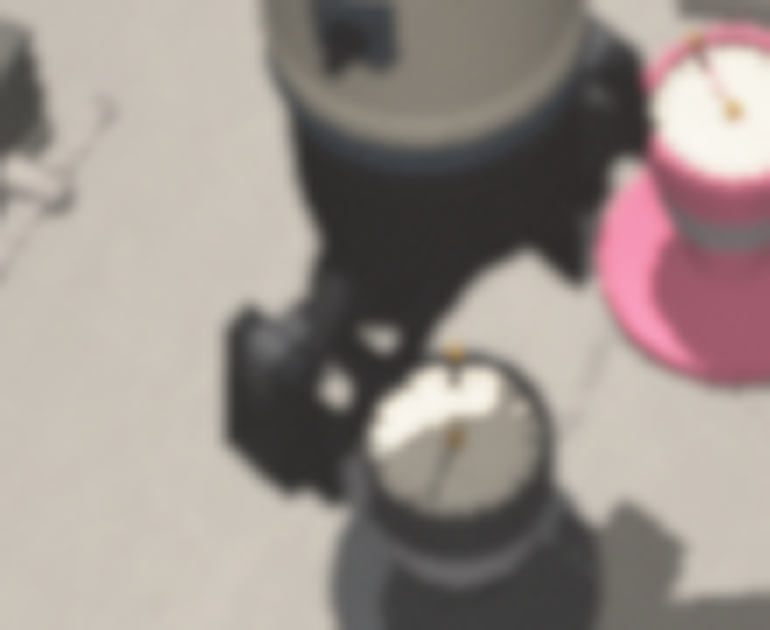

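Emit:
drive_tool(moves=[[0,[-0.05,-0.12,1],0],[0,[-0.05,-0.12,2],0],[0,[-0.05,-0.12,3],0],[0,[-0.05,-0.12,3.6],0],[0,[-0.05,-0.12,3.6],0]])

```text
clock: 36.98
eef_pos: [322.7, 298.9, 86.4]
tcp_rot: [3.136, -0.004, -0.262]
contact_force: [0.4, -0.7, -0.1]
opening: 1.003
```

```bash
python3 - <<'E'
from h import *
plan((322.8,299,76,-15))
grab("scene");crop("scene",(295,360),110,90,"s24.png",7)
E
```

```text
at [322.7 298.9  86.4] yaw -14.99 F [ 0.4 -0.7 -0.1] open 1.003 t 36.98 tilt 0.4 q6 2.59
(322.8, 299, 76, -15) -> [0.01, -0.01, 1.04] roll 0.01
s24.png origin 240 315 scale 7
```

View pics/s24.png

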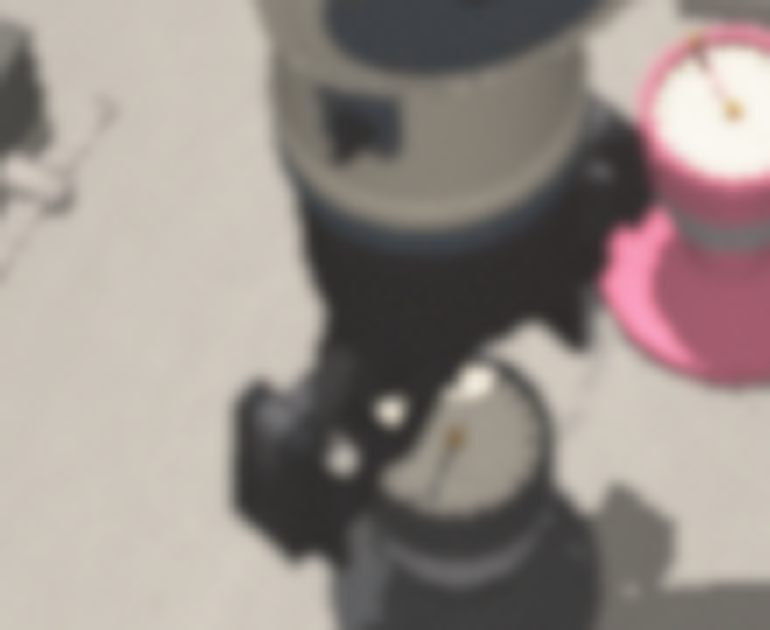

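Emit:
drive_tool(moves=[[0,[0,0,0.6],0],[0,[0,0,1],0],[0.3,[0,0,1],0],[0.6,[0,0,1],0],[1,[0,0,1],0],[1,[0,0,1],0],[1,[0,0,1],0]], grip_force=40)

```text
clock: 37.9
eef_pos: [322.5, 298.1, 77.0]
tcp_rot: [3.134, -0.004, -0.261]
contact_force: [-0.8, -5.8, 6.8]
opening: 0.664
```

```bash
python3 - <<'E'
from h import *
plan((322.8,299,76,-15)); print(r.sense()["wrist_torque"])
E
```

```text
at [322.5 298.1  77. ] yaw -14.97 F [-0.8 -5.8  6.8] open 0.664 t 37.9 tilt 0.47 q6 2.59
(322.8, 299, 76, -15) -> [0.01, -0.09, 0.1] roll 0.03
[-0.90772555  0.11811096 -0.00745557]
```

Emit:
drive_tool(moves=[[1,[0,0.02,0],-8],[1,[0,0.02,0],-18],[1,[0,0.02,0],-28],[1,[0,0.02,0],-38],[1,[0,0.02,0],-48],[1,[0,0.02,0],-58],[1,[0,0.02,0],-68],[1,[0,0.02,0],-76],[1,[0,0.02,0],-80],[1,[0,0.02,0],-80]])

```text
clock: 39.15
eef_pos: [323.1, 296.8, 77.1]
tcp_rot: [3.135, 0.008, 1.137]
contact_force: [6.0, -8.6, 1.2]
opening: 0.663
```

```bash
python3 - <<'E'
from h import *
plan((322.8,299,76,143)); print(r.sense()["wrist_torque"])
grab("scene");grab("top");crop("scene",(304,375),50,44,"s25.png",12);crop("top",(211,315),50,44,"t25.png",12)
E
```

```text
at [323.1 296.8  77.1] yaw 65.15 F [ 6.  -8.6  1.2] open 0.663 t 39.15 tilt 0.58 q6 1.19
(322.8, 299, 76, 143) -> [0.19, -0.12, 0.11] roll -77.85
[-1.46446461 -1.10078067  0.02803231]
s25.png origin 279 353 scale 12
t25.png origin 186 293 scale 12
```

View pics/s25.png

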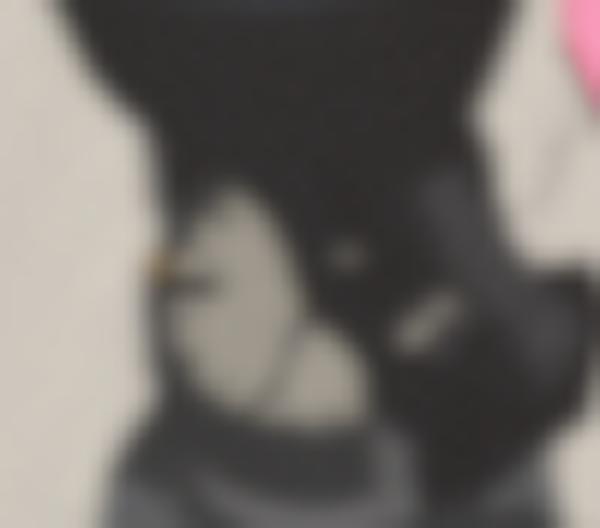

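View pics/t25.png

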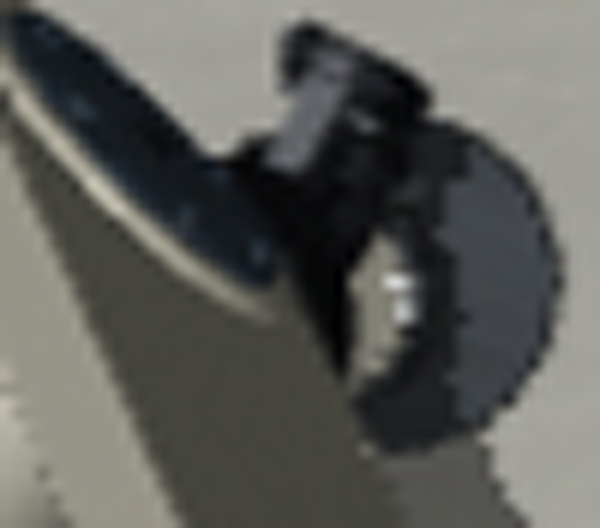

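Emit:
drive_tool(moves=[[1,[-0.07,0.09,0],-8],[1,[-0.07,0.09,0],-18],[1,[-0.07,0.09,0],-28],[1,[-0.07,0.09,0],-38],[1,[-0.07,0.09,0],-48],[1,[-0.07,0.09,0],-58],[1,[-0.07,0.09,0],-67],[1,[-0.07,0.09,0],-74],[1,[-0.07,0.09,0],-78],[1,[-0.07,0.09,0],-78]])

```text
clock: 40.5
eef_pos: [324.7, 297.0, 77.2]
tcp_rot: [-3.139, 0.008, 2.498]
contact_force: [3.9, 5.2, -9.8]
opening: 0.665
```

```bash
python3 - <<'E'
from h import *
plan((322.8,299,76,143)); print(r.sense()["wrist_torque"])
grab("scene");grab("top");crop("scene",(304,375),50,44,"s26.png",12)
E
```

```text
at [324.7 297.   77.2] yaw 143.14 F [ 3.9  5.2 -9.8] open 0.665 t 40.5 tilt 0.51 q6 -0.17
(322.8, 299, 76, 143) -> [0.27, 0.04, 0.12] roll 0.14
[ 1.19252381 -0.66015873  0.00954012]
s26.png origin 279 353 scale 12
```

View pics/s26.png

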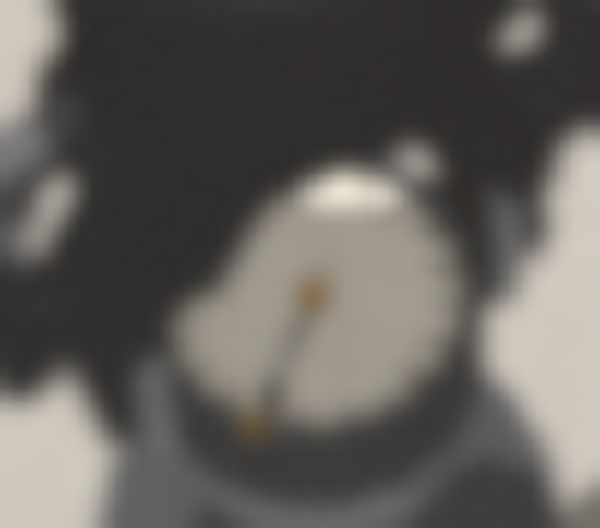

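Emit:
drive_tool(moves=[[0.5,[0,0,0],0],[0,[0,0,0],0],[0,[0,0,0],0],[0,[0,0,-2],0],[0,[0,0,-5],0],[0,[0,0,-9],0],[0,[4,5,-10],0],[0,[7,10,-10],0],[0,[10,13,-10],0]])

```text
clock: 41.72
eef_pos: [322.8, 464.4, 176.7]
tcp_rot: [-3.141, 0.008, 2.497]
contact_force: [0.6, 0.4, 0.1]
opening: 0.999
```

```bash
python3 - <<'E'
from h import *
plan()
grab("scene");grab("top");crop("scene",(304,378),40,40,"s27.png",15);crop("top",(211,317),40,40,"t27.png",15)
E
```

```text
at [322.8 464.4 176.7] yaw 143.09 F [0.6 0.4 0.1] open 0.999 t 41.73 tilt 0.48 q6 0.04
s27.png origin 284 358 scale 15
t27.png origin 191 297 scale 15
```

View pics/s27.png

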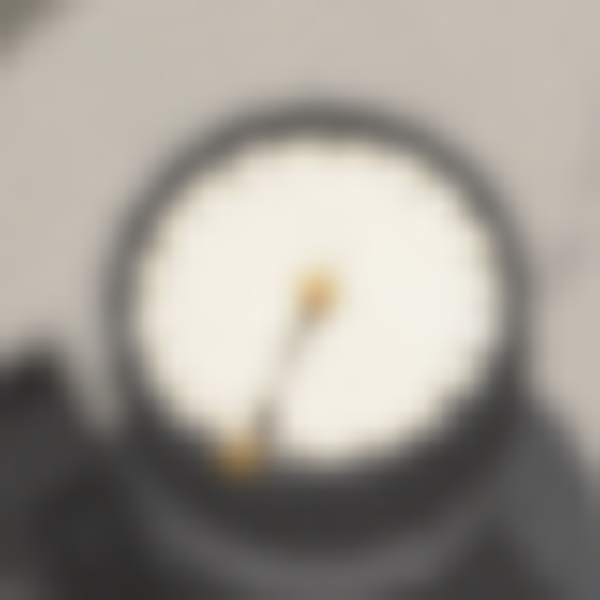

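View pics/t27.png

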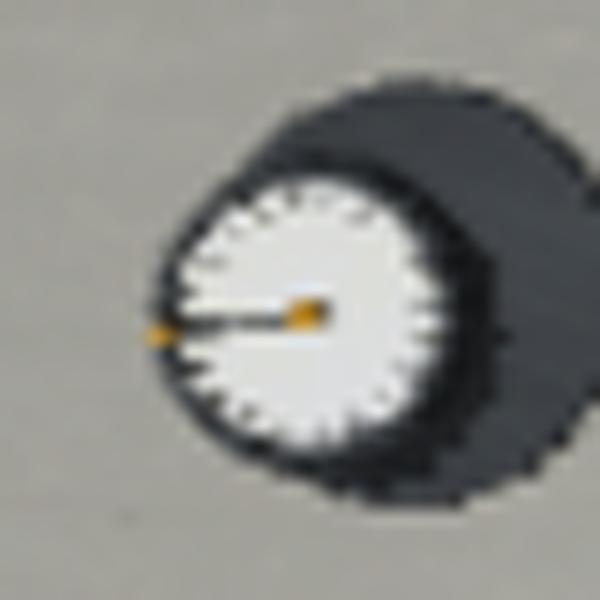

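```bash
python3 - <<'E'
from h import *
grab("top");grab("scene")
q=lambda a,x0,y0:(a[0]/15+x0-.5,a[1]/15+y0-.5)
z=98
def f(n,p,c):
    v=onz(n,p,z)-onz(n,c,z); return np.degrees(np.arctan2(v[1],v[0])).round(1),np.linalg.norm(v).round(1)
S=lambda a:q(a,284,358); T=lambda a:q(a,191,297)
print("scene pip",f("scene",S((240,455)),S((317,292))),"bar",f("scene",S((262,420)),S((317,292))),"pointer mid",f("scene",S((287,360)),S((317,292))))
print("top pip",f("top",T((160,336)),T((306,314))),"bar",f("top",T((205,326)),T((306,314))),"mid",f("top",T((255,320)),T((306,314))))
for n in("top","scene"):
  for t in("dial_zero","pointer_tip","dial_centre"): print(n,t,[(np.round(d["at"],1).tolist(),round(d["score"],2),onz(n,d["at"],98).round(1)[:2]) for d in r.spot_point(t,n)])
E
```

```text
scene pip (np.float64(94.9), np.float64(25.7)) bar (np.float64(96.8), np.float64(20.0)) pointer mid (np.float64(96.3), np.float64(10.7))
top pip (np.float64(98.5), np.float64(27.6)) bar (np.float64(96.7), np.float64(19.0)) mid (np.float64(96.7), np.float64(9.6))
top dial_zero [([205.2, 322.2], 0.69, array([309.1, 314.9])), ([261.9, 319.6], 0.56, array([316.3, 155.7]))]
top pointer_tip [([423.0, 261.2], 0.72, array([ 479. , -295.9])), ([269.4, 230.6], 0.23, array([566.7, 136.4]))]
top dial_centre [([260.1, 326.8], 0.74, array([296.3, 160.6])), ([212.2, 314.8], 0.61, array([329.7, 295.5])), ([423.5, 261.7], 0.34, array([ 477.6, -297.2]))]
scene dial_zero [([340.6, 320.9], 0.93, array([317.2, 144.3])), ([301.8, 385.0], 0.65, array([320. , 316.2]))]
scene pointer_tip [([325.6, 245.6], 0.38, array([445.3, -34.5]))]
scene dial_centre [([343.4, 332.0], 0.76, array([299.4, 166.9]))]
```

```bash
python3 - <<'E'
from h import *
grab("scene");grab("top")
objs=[("n",*NEST[k],38) for k in "ACD"]
overlay("scene",280,140,130,135,5,objs,"s28.png")
overlay("top",325,222,155,85,5,[("car",NEST[k][0],NEST[k][1],38) for k in "ACD"],"t28.png")
cv2.imwrite("pics/f_top.png",F["top"]["color"][:,:,::-1])
E
```

```text
(no output)
```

View pics/s28.png

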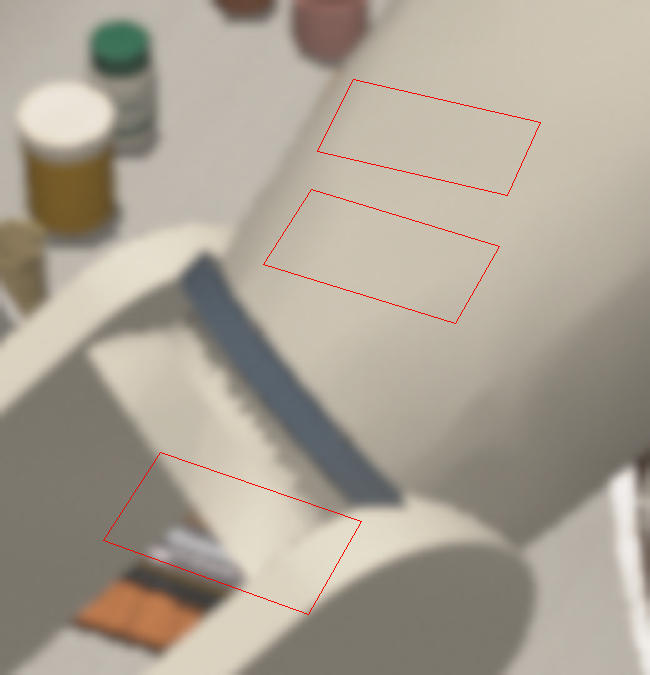

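View pics/t28.png

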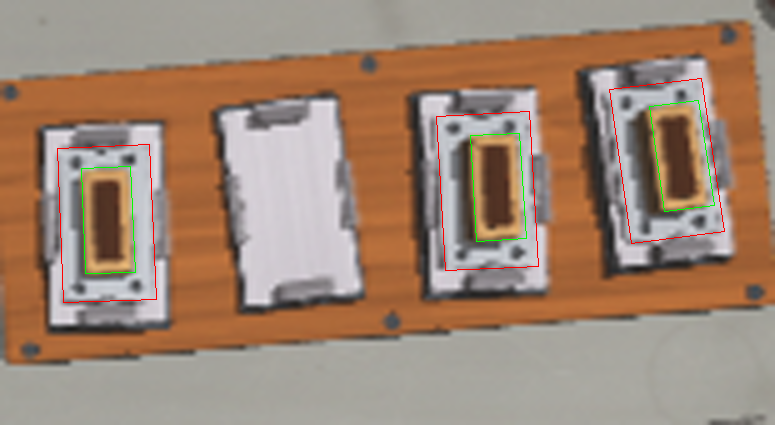

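View pics/f_top.png

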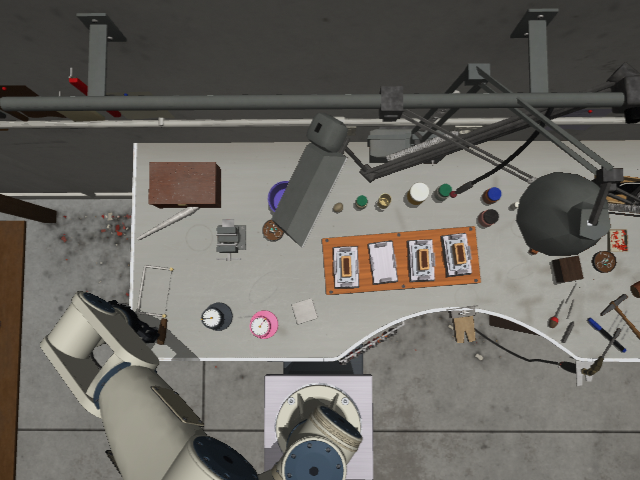

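```bash
python3 - <<'E'
from h import *
plan((340,300,200,143),(350,0,200,100),(350,-200,220,60),(290,-540,230,40))
E
```

```text
at [322.5 461.2 176.2] yaw 143.04 F [-0.1  0.2 -0.4] open 0.999 t 42.33 tilt 0.5 q6 0.04
(340, 300, 200, 143) -> [-11.11, -11.84, -2.25] roll 0.04
(350, 0, 200, 100) -> [-29.94, -35.21, -2.04] roll 43.04
(350, -200, 220, 60) -> [-41.98, -51.2, -3.9] roll 83.04
(290, -540, 230, 40) -> [-57.64, -81.98, -4.7] roll 103.04
```

Emit:
drive_tool(moves=[[0,[-3.7,-4,-1],0],[0,[-7.4,-8,-2],0],[0,[-11.1,-11.8,-2.3],0],[0,[-14.2,-15.8,-2.3],8],[0,[-17.4,-19.7,-2.2],16],[0,[-20.5,-23.6,-2.2],24],[0,[-23.6,-27.4,-2.1],32],[0,[-26.8,-31.3,-2.1],40],[0,[-30,-35.2,-2],43],[0,[-33,-39.2,-2.5],52],[0,[-36,-43.2,-3],62],[0,[-39,-47.2,-3.5],72]])

```text
clock: 43.82
eef_pos: [349.9, -152.0, 216.2]
tcp_rot: [3.133, 0.005, 1.234]
contact_force: [1.2, 0.5, -0.2]
opening: 0.999
```

```bash
python3 - <<'E'
from h import *
plan((350,-300,220,60),(290,-540,230,40))
E
```

```text
at [ 349.9 -152.   216.2] yaw 70.68 F [ 1.2  0.5 -0.2] open 0.999 t 43.83 tilt 0.56 q6 -0.07
(350, -300, 220, 60) -> [-13.96, 4.91, -0.27] roll 10.68
(290, -540, 230, 40) -> [-38.6, 7.2, -1.14] roll 30.68
```

Emit:
drive_tool(moves=[[0,[-5,1.8,-0.1],4],[0,[-10,3.5,-0.2],8],[0,[-14,4.9,-0.3],11],[0,[-19,5.4,-0.5],16],[0,[-24,5.9,-0.7],20],[0,[-29,6.4,-0.9],24],[0,[-34,6.8,-1],28],[0,[-38.5,7.2,-1.1],30],[0,[-38.5,7.2,-1.1],30]])

```text
clock: 44.95
eef_pos: [289.1, -541.6, 229.5]
tcp_rot: [3.131, 0.001, 0.707]
contact_force: [-0.0, -0.2, -0.4]
opening: 0.998
```

```bash
python3 - <<'E'
from h import *
plan()
grab("scene")
overlay("scene",280,140,130,135,5,[("n",*NEST[k],38) for k in "ACD"],"s29.png")
crop("scene",(350,195),80,80,"s30.png",7)
for t in("brass_can","green_jar_b","findings_tin","wood_spool"): print(t,[(np.round(d["at"],1).tolist(),round(d["score"],2)) for d in r.spot_point(t,"scene")])
E
```

```text
at [ 289.1 -541.6  229.5] yaw 40.5 F [-0.  -0.2 -0.4] open 0.998 t 44.95 tilt 0.61 q6 -0.22
s30.png origin 310 155 scale 7
brass_can [([366.9, 167.4], 0.69), ([280.5, 205.8], 0.55)]
green_jar_b [([273.2, 215.6], 0.46)]
findings_tin [([245.5, 302.1], 0.76)]
wood_spool [([266.8, 277.3], 0.54)]
```

View pics/s29.png

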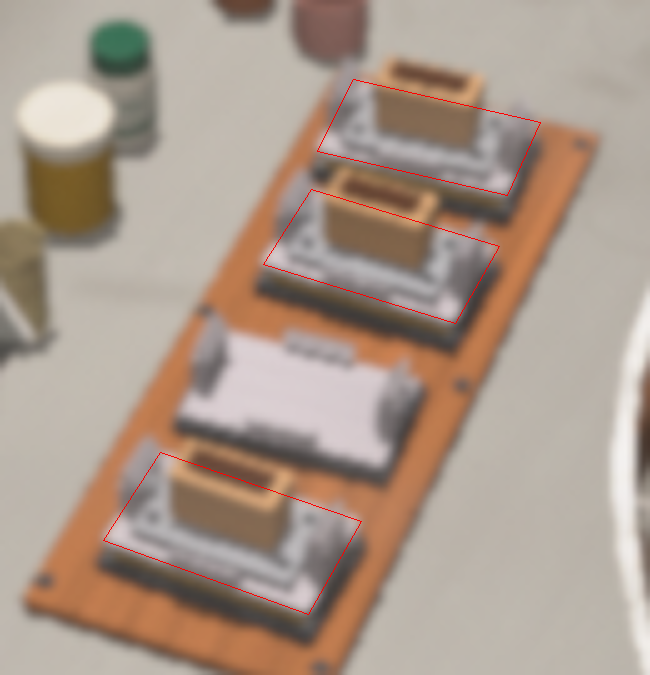

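View pics/s30.png

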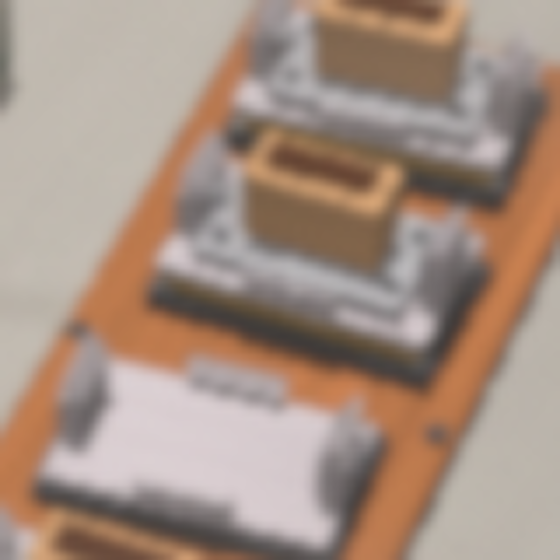

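```bash
python3 - <<'E'
from h import *
grab("scene"); V=[]
for hh in(34,38):
  row=[]
  overlay("scene",325,150,60,60,6,[("n",*NEST[k],hh) for k in "CD"]+[("car",*NEST["C"],hh)],"tmp.png"); V.append(cv2.imread("pics/tmp.png"))
cv2.imwrite("pics/s31.png",np.hstack(V))
E
```

View pics/s31.png

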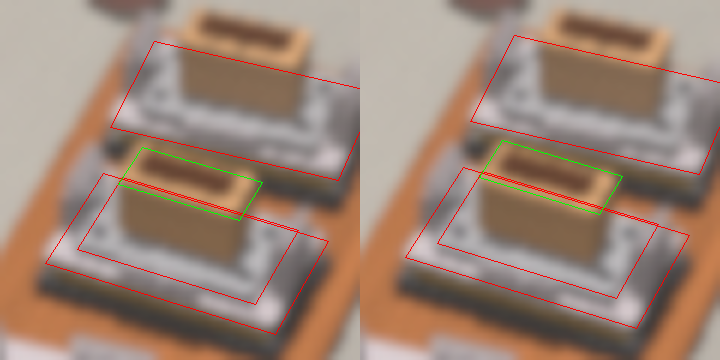

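```bash
python3 - <<'E'
from h import *
from scipy.ndimage import map_coordinates
grab("scene"); im=F["scene"]["color"].astype(float)
zs=np.arange(2,50,3)
print("z",zs.tolist())
for k in "ABCD":
    (cx,cy),yw=NEST[k]; a=np.radians(yw); acc=[]
    for u in np.r_[np.arange(-48,-22,3),np.arange(24,50,3)]:
        row=[]
        for z in zs:
            p=proj("scene",np.array([cx+u*np.cos(a)-34*np.sin(a),cy+u*np.sin(a)+34*np.cos(a),z]))
            row.append([map_coordinates(im[...,c],[[p[1]],[p[0]]],order=1)[0] for c in range(3)])
        acc.append(row)
    m=np.array(acc).mean(0); print(k,"lum",m.mean(1).round().astype(int).tolist(),"R-B",(m[:,0]-m[:,2]).round().astype(int).tolist())
    for nm,s in(("lo",slice(0,9)),("hi",slice(9,None))):
        mm=np.array(acc)[s].mean(0); print("   ",nm,mm.mean(1).round().astype(int).tolist())
E
```

```text
z [2, 5, 8, 11, 14, 17, 20, 23, 26, 29, 32, 35, 38, 41, 44, 47]
A lum [125, 119, 108, 93, 79, 71, 69, 70, 74, 82, 98, 123, 152, 177, 185, 178] R-B [106, 99, 84, 61, 36, 16, 9, 11, 20, 28, 27, 20, 13, 10, 9, 8]
    lo [124, 119, 109, 94, 80, 71, 69, 70, 73, 81, 97, 121, 151, 176, 184, 175]
    hi [126, 119, 107, 91, 78, 70, 68, 69, 74, 84, 100, 125, 154, 178, 186, 181]
B lum [118, 123, 119, 106, 90, 81, 83, 96, 122, 153, 181, 198, 206, 207, 206, 201] R-B [81, 83, 77, 60, 38, 19, 8, 5, 6, 7, 8, 9, 9, 9, 9, 9]
    lo [132, 127, 117, 102, 88, 81, 84, 97, 122, 152, 181, 197, 205, 207, 207, 207]
    hi [104, 118, 122, 110, 93, 81, 81, 95, 122, 153, 182, 199, 207, 208, 204, 196]
C lum [129, 124, 113, 96, 80, 69, 66, 68, 73, 83, 99, 124, 152, 171, 170, 159] R-B [106, 104, 92, 70, 43, 20, 10, 13, 24, 32, 29, 19, 12, 9, 7, 6]
    lo [131, 126, 115, 98, 81, 70, 67, 68, 72, 81, 97, 122, 149, 167, 164, 150]
    hi [127, 122, 111, 94, 78, 68, 65, 68, 74, 84, 101, 127, 155, 174, 176, 167]
D lum [145, 138, 124, 107, 93, 85, 86, 90, 94, 97, 104, 122, 144, 157, 155, 149] R-B [65, 72, 70, 60, 48, 39, 35, 39, 45, 46, 37, 23, 13, 9, 7, 6]
    lo [147, 138, 125, 107, 87, 74, 69, 70, 75, 84, 97, 119, 142, 155, 152, 144]
    hi [142, 139, 124, 107, 98, 97, 103, 110, 113, 110, 112, 125, 146, 159, 158, 154]
```

```bash
python3 - <<'E'
from rig import r
print(r.sign_off())
E
```

```text
the job is handed in; nothing more can be done
None
```

I pressed all three carriers into nests and tugged each one. Each seat rose with its carrier, and the brass band showed. I call the nests A to D, running from beside the lamp outward; the carriers are in A, C and D. Nest B is the worn one: the third carrier dropped in without resistance and lifted out with the seat staying down. I moved it to A.

**Last checks**
- **Seat height:** edge profiles in the scene camera put the seats in A, C and D about 9 mm up. I compared them with the empty nest B, which is still down.
- **Centring:** model outlines drawn over the top view lay on the carriers to about a pixel (about 3 mm). They are close to centred, but I have no finer measurement against the 4 mm limit.
- **Dial:** I turned the bezel of the dark dial by about 158° and left the pink look-alike alone. The two cameras disagreed by up to 4° on the zero mark's brass pip, 98.5° from above and 94.9° from the scene camera. They average about 96.7°, against a pointer at about 96.5°. The black zero bar read about 96.8° in both. The limit is about 8°.
- **Bystanders:** the networks found the tin, jar and can within about 3 pixels of their starting places. The spool's first scene detection was wrong, so I could only judge it by eye; it looked unmoved.
- **Off-nominal moment:** the press into nest C reached 42 N at the wrist, with about 23 N sideways, because the carrier was slightly off along its length. I shifted it and it latched. That is well under the 120 N wrist limit.
- **Time and arm:** about 45 s of the 210 s were used, and the arm ended clear of everything.

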